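Level the shaker with a wedge shim

ROBOT

A 7-joint arm with a two-finger parallel gripper is mounted at the origin on the work surface. World frame = base frame: x ahead of the robot, y to its left, z up, the work surface at z = 0. Lengths are in m, angles in rad, forces in N, time in s.
With the tool pointing down it reaches from about 0.4 to 0.875 m from the base axis. Payload 6.5 kg.
Tool frame: the origin (TCP) lies at the very end of the fingers, on their centre line; the grasp point (between the pads) lies 19 mm behind it (manip.grip_depth is the distance from the TCP to the grasp point, in m); z points along the fingers, x is the direction in which the jaws open and shut, and the axes are right-handed (so a half turn about z gives the same grasp; the last joint's range is limited). The gripper opens to 85 mm and grips with 20 to 120 N. Pads are 22 mm wide; open, the fingers measure 114 mm over their backs; the gripper's body (76 mm by 85 mm) begins 54 mm behind the grasp point. The pads swing forward as they close: fully open they stand 13 mm farther back than shut.
Start: joints at [-1.188, 0.536, -0.004, 1.538, 0.003, 1.067, -0.071], TCP at [0.282, 0.586, 0.231] pointing down, gripper open.
Joint ranges: [-2.7, 2.7], [-0.37, 2.16], [-1.27, 1.26], [0.24, 2.4], [-1.31, 4.45], [0.19, 1.91], [-2.76, 2.76]. Speed limits (rad/s): [2.39, 2.39, 3.14, 3.14, 3.14, 3.14, 3.14].

INTERFACE

Orientations are given as a unit quaternion [x, y, z, w].
In Python, from plant import manip gives the robot as it stands.
- The arm moves only by the shell command python3 -m crank 'ROWS'. ROWS is JSON, a list of rows, each an object of numbers: "x", "y", "z": the shift along the tool's x, y, z in cm; "roll": the turn about the tool's z in degrees; "fingers": the finger opening in cm, from 0 to 8.54. In form: [{"x": .., "y": .., "z": .., "roll": .., "fingers": ..}, ...]. A call has 1 to 5 rows; each row is the pose to reach, as a shift and turn from the pose measured when the call began, along the tool's axes at that moment; what a row does not reach only later rows make up. A row lasts 1/10 s, in which the tool goes at most 50 mm and 8.59 degrees, less where a joint would pass 70% of its speed; a pose out of reach is approached as far as the arm can. A call with a gripper value outside its range is refused whole. The fingers move at their own pace and stop on an object; the grip force is fixed at half the most. Time passes only in rows, so rows that repeat a pose let the fingers close. It gives the time, the measured TCP pose, the force and the opening at its end, in the units of the state.
- manip.read_state(): the state, without advancing time (a new reading comes with each control period).
- manip.get_image(name): name is "scene" or "top" or "wrist"; returns a dict with "color" (400x640x3 uint8, red, green, blue), "z_map" (400x640 float32, m along the optical axis (not along the pixel's ray), 0 where there is no reading), "K" (3x3 intrinsics, pixels), "rvec" (rotation vector, rad) and "tvec" (3), from world to camera coordinates, as OpenCV has them; the wrist camera has in their place "hand_eye" (4x4, takes a point from camera to tool coordinates, whose origin is the TCP and whose axes are the tool frame's). Camera axes: x right, y down, z forward; pixel columns grow to the right and rows downward; lengths in m; the calibration is good to about 2 mm. A picture is of the moment at which its call begins: read the wrist's pose just before it.
- manip.finish_job(): hands the job in, once; it reports no verdict.
The state is a dict: "t": time; "q": joint angles; "dq": joint speeds; "tau": joint torques, N m; "eef_pos": TCP position; "ee_rot": TCP orientation; "contact_force": force on the tool from outside, world axes, zero at the start; "ft_torque": the same for the moment, N m; "width": opening from 0.0 (shut) to 1.0 (fully open).
Only numpy, scipy, OpenCV 4.12 (cv2) and the standard library are available. Lean on these libraries where they do the work, as an engineer would, in place of code of your own. Each camera call takes 0.05 s, during which the arm holds its last target.

TASK

The laboratory shaker has sunk at its near corner. Lay the wedge shim flat on the bench with its toe at the foot under the steel lug and push it gently in under the foot until the bubble of the level on top lies centred between its two black lines, then leave the shim there holding the corner up and let go. Lift the corner with the shim only, never with the gripper, don't ram or force the shim, and leave everything else on the bench where it is.

Things in the scene. Friction and masses are not known exactly. Their poses are not given: they have to be found in the camera images.
- shim_heel (a point): the shim: a solid plain grey plastic wedge, 113 mm long, 40 wide, 0.11 kg, flat on the bench. At its thick end a heel block 28 mm long, 34 high; from it the ramp falls from 28 to 3 mm high over 85 mm (1 in 3.4) to the toe. This point is the heel's centre, 17 mm above the underside; x axis along the shim to the toe, y across, z up
- shim_toe (a point): middle of the shim's toe edge, on its underside, 99 mm ahead (+x) of the heel's centre; the same axes. The shim balances 23 mm ahead of the heel's centre, where its straight sides are 25 mm high; held far from there it may swing. Friction holds the shim where it is left under the foot
- shim: the shim as a whole; origin on its underside, half-way along its length, 42.5 mm ahead of the heel's centre; the same axes
- shaker: laboratory shaker, about 2.4 kg: teal square housing 180 x 180 mm set corner-on, top 78 mm above the bench when level, three black discs on it (to 103 mm). It rocks freely on two side feet on rubber pucks and starts 0.055 rad down at the corner with the lug. Origin midway between the side feet, 12 mm above the bench; x axis from low corner to opposite corner, y along the rocking line
- lug (a point): top of the steel lug (24 mm wide, 15 thick) on the low corner, on the axis of the round-ended foot, 14 mm across, hanging from it; 165 mm from the rocking line, 51 mm above the bench at the start, 60 when level. The lug reaches 10 mm out past this axis. x axis as the shaker's: the shim goes in with its toe along it. Two rubber stops stand 87 mm behind it, 42 mm either side
- foot_top (a point): on the foot's axis, under the lug, 45 mm above the bench when level. How far the foot hangs below it is not known: its lower end starts 4 to 16 mm above the bench and must rise about 9 mm, so the depth the shim needs differs by up to 41 mm from one time to the next. Only the level tells
- level (a point): middle of the spirit level on the shaker's top, 94 mm above the bench when level: an aluminium block 150 x 28 x 16 mm along the shaker's x, with a dark green vial and two black lines 14 mm either side of this middle; the bubble, 20 mm long and pale, shows between or beyond them
- bubble (a joint): the bubble's distance in m from the middle between the black lines, positive away from the lug (towards the high side). About 0.0385 at the start, 0 when level, negative when the corner is too high. It falls about 1.25 mm for each mm the ramp moves in under the foot. Within 4 mm of the middle it lies wholly between the lines
- packer: flat grey plastic packer block, 75 x 40 x 20 mm, level-topped, lying on the bench: not the shim, leave it alone; origin under its centre
- thin_packer: thin flat grey plastic packer, 70 x 45 x 12 mm, leave it alone; origin under its centre
- beaker: glass beaker, 68 mm across, 85 mm tall, leave it alone; origin under its centre
- flask: conical glass flask, 84 mm across, 124 mm tall, leave it alone; origin under its centre
- reagent_bottle: brown glass bottle with white cap, 72 mm across, 150 mm tall, leave it alone; origin under its centre
- jar: white plastic jar, 56 mm across, 70 mm tall, leave it alone; origin under its centre
- screwdriver: screwdriver lying on the bench, leave it alone; origin under it
Mind the look-alikes: they are no part of the job. What is shaped like the shim but purple is not meant.

How it is judged:
On the way:
1. the shim takes the weight of the corner and the bubble leaves its end, not yet centred (value of joint bubble between 0.004 and 0.035 m and contact force between shim and shaker above 0.5 N), for 0.1 s.
At the end, for the whole second after the job is handed in: The bubble rests within 4 mm of the centre of the level (wholly between the lines), carried by the shim: the shim lies flat on the bench (within 0.06 rad), at rest, pressed by the shaker's foot, its toe at least 20 mm past the foot's axis (value of joint bubble between -0.004 and 0.004 m and velocity of joint bubble between -0.004 and 0.004 m/s and contact force between shim and shaker above 0.5 N and angle between shim's own z axis and vertical below 0.06 rad and height (world z) of shim below 0.004 m and linear speed of shim below 0.01 m/s and x of shim_toe in the frame of lug above 0.02 m); the robot touches nothing.
It fails at once if the shim is rammed or forced against the shaker (more than 22 N between them) (contact force between shim and shaker above 22 N).
It fails at once if the gripper or arm touches the shaker with more than 3 N (contact force between any of the fingers, the arm and shaker above 3 N).
It fails at once if another thing on the bench is moved by more than 25 mm (distance of any of packer, thin_packer, beaker, flask, reagent_bottle, jar, screwdriver from where it was at the start of the episode above 0.025 m).
It also fails if it takes over 61 s, if anything falls off the work surface, if the arm or the gripper's body presses on something with over 40 N, if the wrist force passes 120 N, or if a joint passes its speed limit or range.

## Working session

There is one attempt and no reset: what is moved stays moved. The work goes in short steps, Python scripts to look and compute and a shell command to move; the robot and the scene stay as the last step left them, time stands still between calls to the robot, and variables do not carry over. Pictures are saved under pics/ and viewed, and the job is handed in when it is done.

```bash
ls; mkdir -p pics; cat > h.py <<'E'
import numpy as np, cv2
from scipy.spatial.transform import Rotation as R
from plant import manip
def snap(n,f):
    s=manip.read_state(); im=manip.get_image(n); 
    cv2.imwrite(f'pics/{f}.png',im['color'][:,:,::-1]); 
    im['s']=s; np.save(f'pics/{f}.npy',im,allow_pickle=True); return im
def load(f): return np.load(f'pics/{f}.npy',allow_pickle=True).item()
def T_wc(im):
    # camera->world
    T=np.eye(4)
    if 'hand_eye' in im:
        T[:3,:3]=R.from_quat(im['s']['ee_rot']).as_matrix();T[:3,3]=im['s']['eef_pos'];return T@im['hand_eye']
    Rm=cv2.Rodrigues(np.array(im['rvec'],float))[0];T[:3,:3]=Rm.T;T[:3,3]=-Rm.T@np.array(im['tvec']).ravel();return T
def pt(im,u,v,z=None):
    K=im['K'];d=np.array([(u-K[0,2])/K[0,0],(v-K[1,2])/K[1,1],1]);T=T_wc(im)
    if z is None: return (T[:3,:3]@(d*im['z_map'][int(v),int(u)])+T[:3,3])
    r=T[:3,:3]@d; return T[:3,3]+r*(z-T[2,3])/r[2]
def proj(im,p):
    T=np.linalg.inv(T_wc(im));c=T[:3,:3]@np.array(p)+T[:3,3];q=im['K']@c;return q[:2]/q[2]
def crop(im,f,u0,u1,v0,v1,k=4):
    c=im['color'][v0:v1,u0:u1,::-1];cv2.imwrite(f'pics/{f}.png',cv2.resize(c,None,fx=k,fy=k,interpolation=cv2.INTER_CUBIC))
E
python3 -c "
from h import *
a=snap('scene','s0');b=snap('top','t0');print(manip.read_state())"
```

```text
pics
{'t': 0.1, 'q': array([-1.18819735,  0.53713477, -0.00442058,  1.53871352,  0.0026022 ,
        1.06727069, -0.07123089]), 'dq': array([ 1.11415183e-03, -1.64014006e-03, -5.24848013e-05, -2.31349788e-03,
       -1.72537770e-03, -4.38331129e-04,  4.76654565e-06]), 'tau': array([ 2.44443210e-03, -5.84560204e+01,  1.05187543e+00, -2.59774786e+01,
        1.26004207e-02,  4.66892088e-03, -9.32755846e-07]), 'eef_pos': array([0.28181481, 0.58514059, 0.23049581]), 'ee_rot': array([ 8.46716980e-01,  5.32043022e-01, -6.08789543e-04,  4.55529401e-04]), 'contact_force': array([-0.22962528,  0.67735723, -0.17238942]), 'ft_torque': array([-0.0153314 ,  0.00905177,  0.01160336]), 'width': 1.0004042517709555}
```

View pics/s0.png

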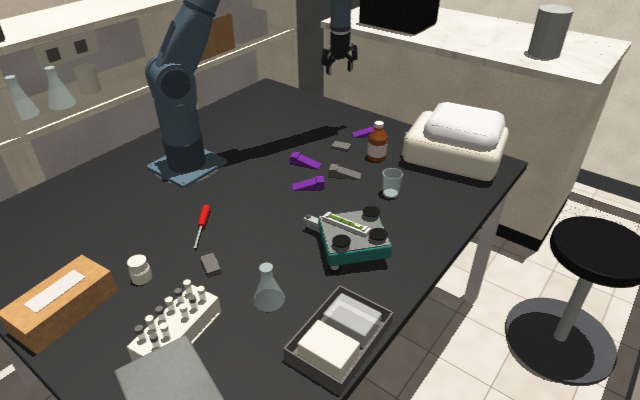

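View pics/t0.png

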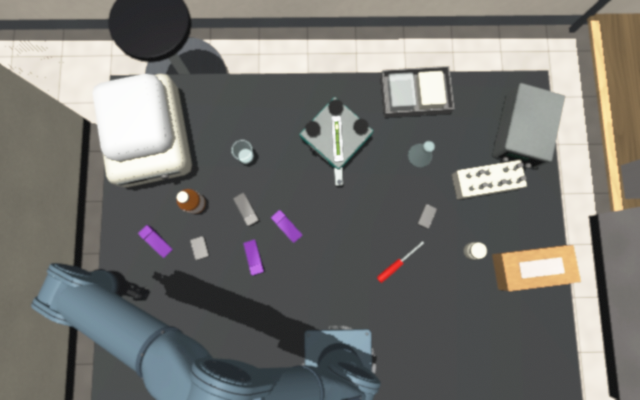

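Candidates in the top view:
- Grey elongated piece at (246,209), which looks like the shim.
- Purple wedges at (155,241), (253,257) and (287,226), which aren't meant.
- Flat grey packers at (199,247) and (427,216), which aren't meant.

I'll check the choice in close crops.

```bash
python3 -c "
from h import *
a=load('s0');b=load('t0')
crop(a,'c1',290,420,120,270,4);crop(b,'c2',180,390,90,260,3)
for u,v in [(239,197),(243,204),(249,214),(253,221),(338,185),(338,172),(338,125),(338,160),(240,205),(252,209)]: print(u,v,pt(b,u,v).round(4))
print(T_wc(b),b['K'])
"
```

```text
239 197 [0.557  0.3259 0.0091]
243 204 [0.5319 0.3114 0.0126]
249 214 [0.4953 0.2885 0.0279]
253 221 [0.4704 0.2737 0.0373]
338 185 [ 0.5955 -0.0169 -0.0032]
338 172 [ 0.6323 -0.0152  0.0419]
338 125 [ 0.7784 -0.0154  0.1026]
338 160 [ 0.6627 -0.0132  0.0888]
240 205 [0.5293 0.3224 0.0082]
252 209 [0.5133 0.2798 0.0188]
[[-0.01957554 -0.98844384  0.15031821  0.32507522]
 [-0.99967715  0.01691462 -0.01896018  0.07757416]
 [ 0.01619849 -0.15064083 -0.98845584  1.47035299]
 [ 0.          0.          0.          1.        ]] [[428.54716074   0.         319.34586283]
 [  0.         428.54716074 198.42092531]
 [  0.           0.           1.        ]]
```

View pics/c1.png

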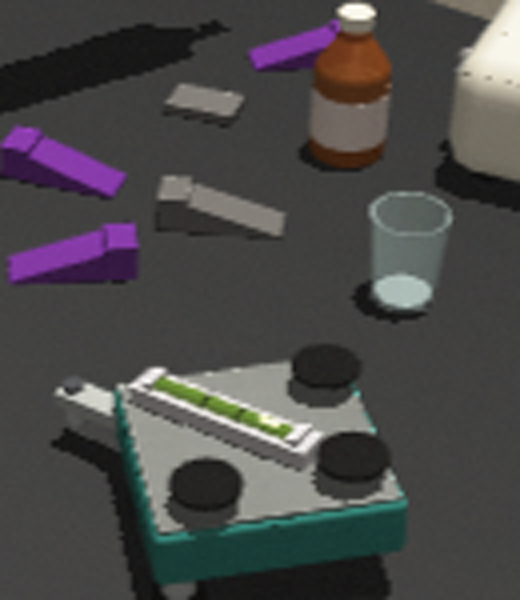

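View pics/c2.png

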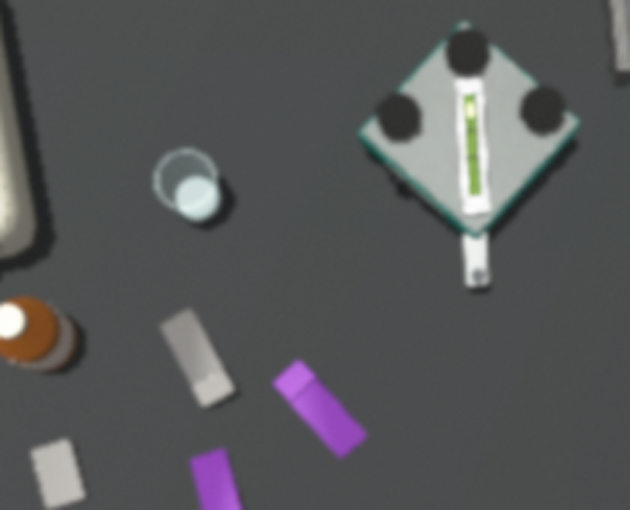

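The scene crop shows a grey wedge at scene (345,172), heel towards the robot and toe away. That is the shim. The lug is at about top (338,182), pointing towards the robot. Next I'll estimate both poses.

```bash
python3 -c "
from h import *
b=load('t0');a=load('s0')
h1=pt(b,180+200/3,90+407/3,.034);h2=pt(b,180+234/3,90+388/3,.034)
t1=pt(b,180+160/3,90+322/3,.003);t2=pt(b,180+190/3,90+309/3,.003)
print(h1,h2,t1,t2)
hb=(h1+h2)/2;tt=(t1+t2)/2;d=tt-hb;print('len',np.hypot(*d[:2]),'yaw',np.degrees(np.arctan2(d[1],d[0])),np.linalg.norm((h1-h2)[:2]),np.linalg.norm((t1-t2)[:2]))
# lug
print('lug bolt top',pt(b,180+478/3,90+276/3,.055), 'scene',pt(a,290+73/4,120+385/4,.055))
le=pt(b,180+474/3,90+208/3,.088);lf=pt(b,180+470/3,90+82/3,.097);d=lf-le;print('level',le,lf,np.hypot(*d[:2]),np.degrees(np.arctan2(d[1],d[0])))
e=[pt(b,180+u/3,90+v/3,z) for u,v,z in [(362,132,.078),(578,124,.078),(463,22,.083),(475,232,.07)]];print(np.array(e).round(4))
d=e[2]-e[3];print(np.degrees(np.arctan2(d[1],d[0])));d=e[0]-e[1];print(np.degrees(np.arctan2(d[1],d[0]))-90)
s=manip.read_state();print(R.from_quat(s['ee_rot']).as_matrix().round(3))
"
```

```text
[0.45538839 0.29523421 0.034     ] [0.47601139 0.25740862 0.034     ] [0.55710408 0.34643568 0.003     ] [0.57169522 0.31210364 0.003     ]
len 0.1120051766457255 yaw 28.21167575432348 0.04308228087424574 0.03730402407418263
lug bolt top [ 0.59502104 -0.01789467  0.055     ] scene [ 0.59841843 -0.01479137  0.055     ]
level [ 0.66515528 -0.01328216  0.088     ] [ 0.80689599 -0.01199555  0.097     ] 0.14174655284022916 0.5200707996907487
[[ 0.7569  0.1094  0.078 ]
 [ 0.7627 -0.1335  0.078 ]
 [ 0.8827 -0.0068  0.083 ]
 [ 0.6421 -0.0149  0.07  ]]
1.9221946391025448
1.3629428186419261
[[ 0.434  0.901 -0.001]
 [ 0.901 -0.434 -0.001]
 [-0.002  0.    -1.   ]]
```

```bash
cat >> h.py <<'E'
def go(x,y,z,ang=None):
    s=manip.read_state();M=R.from_quat(s['ee_rot']).as_matrix()
    d=M.T@(np.array([x,y,z])-s['eef_pos'])*100
    a=np.degrees(np.arctan2(M[1,0],M[0,0])); 
    print('tool shift cm',d.round(2),'jaw',a.round(2),'roll',None if ang is None else ((a-ang+180)%360-180).round(2), 'F',s['contact_force'].round(2),'w',round(s['width'],3),'t',s['t'],s['eef_pos'].round(4))
E
python3 -c "
from h import *
w=manip.get_image('wrist');print(w['hand_eye'].round(3),w['K'])
go(.498,.294,.231,118.2)"
```

```text
[[ 1.    -0.     0.001 -0.   ]
 [ 0.     0.96   0.28  -0.071]
 [-0.001 -0.28   0.96  -0.142]
 [ 0.     0.     0.     1.   ]] [[289.20904447   0.         324.08517863]
 [  0.         289.20904447 195.43723493]
 [  0.           0.           1.        ]]
tool shift cm [-1.686e+01  3.211e+01 -2.000e-02] jaw 64.29 roll -53.91 F [-0.52  0.3   0.11] w 1.0 t 0.15 [0.2818 0.5852 0.2306]
```

```bash
python3 -m crank '[{"x":-2.3,"y":4.4,"z":0,"roll":-8},{"x":-4.6,"y":8.8,"z":0,"roll":-16},{"x":-6.9,"y":13.2,"z":0,"roll":-24},{"x":-9.2,"y":17.6,"z":0,"roll":-32},{"x":-11.5,"y":22,"z":0,"roll":-40}]'; python3 -c "
from h import *
go(.498,.294,.16,118.2)"
```

```text
tool shift cm [-16.85  32.11   7.08] jaw 64.29 roll -53.91 F [-0.52  0.3   0.11] w 1.0 t 0.15 [0.2818 0.5852 0.2306]invalid input
```

```bash
python3 -m crank '[{"x":-2.3,"y":4.4,"z":0,"roll":-8,"fingers":8.5},{"x":-4.6,"y":8.8,"z":0,"roll":-16,"fingers":8.5},{"x":-6.9,"y":13.2,"z":0,"roll":-24,"fingers":8.5},{"x":-9.2,"y":17.6,"z":0,"roll":-32,"fingers":8.5},{"x":-11.5,"y":22,"z":0,"roll":-40,"fingers":8.5}]'; python3 -c "
from h import *
go(.498,.294,.16,118.2)"
```

```text
t: 0.65
eef_pos: [0.431, 0.3843, 0.2306]
ee_rot: [0.611, 0.791, -0.001, 0.0]
contact_force: [1.5, -0.2, -0.9]
width: 0.997
tool shift cm [-10.42   4.21   7.07] jaw 104.63 roll -13.57 F [ 1.47 -0.22 -0.9 ] w 0.997 t 0.65 [0.431  0.3843 0.2306]
```

```bash
python3 -m crank '[{"x":-4,"y":1.5,"z":1.5,"roll":-5,"fingers":8.5},{"x":-8,"y":3,"z":3,"roll":-10,"fingers":8.5},{"x":-10.4,"y":4.2,"z":5,"roll":-13.6,"fingers":8.5},{"x":-10.4,"y":4.2,"z":5,"roll":-13.6,"fingers":8.5},{"x":-10.4,"y":4.2,"z":5,"roll":-13.6,"fingers":8.5}]'; python3 -c "
from h import *
w=snap('wrist','w1');go(.498,.294,.16,118.2)"
```

```text
t: 1.15
eef_pos: [0.4976, 0.2938, 0.1802]
ee_rot: [0.514, 0.858, -0.001, -0.0]
contact_force: [0.0, 0.7, 1.0]
width: 1.001
tool shift cm [-0.14  0.01  2.09] jaw 118.24 roll 0.04 F [-0.18  0.51  0.69] w 0.995 t 1.2 [0.4973 0.2952 0.1809]
```

View pics/w1.png

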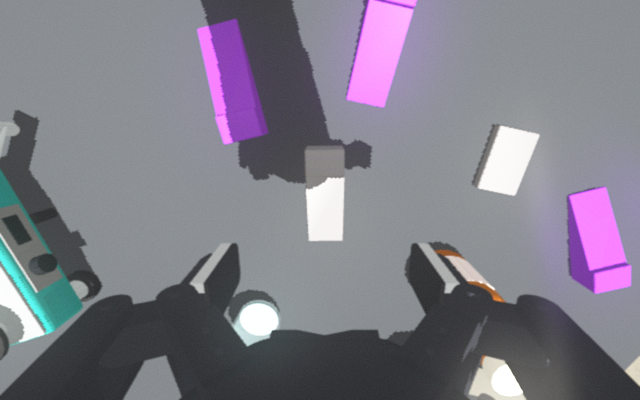

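The wrist view shows the grey wedge with its heel at about (324,148)-(325,182) and its toe edge at about (325,240). It is well centred and aligned with the jaws.

```bash
python3 -c "
from h import *
w=load('w1');crop(w,'c3',285,365,130,255,4)
for z,u,v in [(.034,305,146.5),(.034,344,146.5),(.003,307.5,240.5),(.003,343,240.5)]: print(pt(w,u,v,z))
h=(pt(w,305,146.5,.034)+pt(w,344,146.5,.034))/2;t=pt(w,325.2,240.5,.003);d=t-h;print(h,t,np.hypot(*d[:2]),np.degrees(np.arctan2(d[1],d[0])))
"
```

```text
[0.47319996 0.25884708 0.034     ]
[0.45499803 0.29290281 0.034     ]
[0.57593806 0.31249862 0.003     ]
[0.55577476 0.35020057 0.003     ]
[0.46409899 0.27587494 0.034     ] [0.56588431 0.33129742 0.003     ] 0.11589608250523314 28.568454819125744
```

View pics/c3.png

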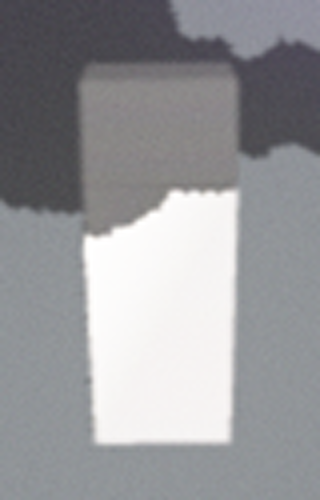

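```bash
python3 -c "
from h import *
go(.499,.2945,.006,118.4)"
```

```text
tool shift cm [-0.15  0.14 17.49] jaw 118.24 roll -0.16 F [-0.18  0.51  0.69] w 0.995 t 1.2 [0.4973 0.2952 0.1809]
```

```bash
python3 -m crank '[{"x":-0.15,"y":0.14,"z":4,"roll":-0.2,"fingers":8.5},{"x":-0.15,"y":0.14,"z":8,"roll":-0.2,"fingers":8.5},{"x":-0.15,"y":0.14,"z":12,"roll":-0.2,"fingers":8.5},{"x":-0.15,"y":0.14,"z":15,"roll":-0.2,"fingers":8.5},{"x":-0.15,"y":0.14,"z":17.2,"roll":-0.2,"fingers":8.5}]'; python3 -c "
from h import *
go(.499,.2945,.006,118.4);snap('wrist','w2')"
```

```text
t: 1.7
eef_pos: [0.4974, 0.2965, 0.0075]
ee_rot: [0.511, 0.86, -0.001, -0.001]
contact_force: [0.0, 0.5, -0.3]
width: 0.999
tool shift cm [-0.25  0.05  0.15] jaw 118.58 roll 0.18 F [ 0.01  0.54 -0.28] w 0.999 t 1.7 [0.4974 0.2965 0.0075]
```

View pics/w2.png

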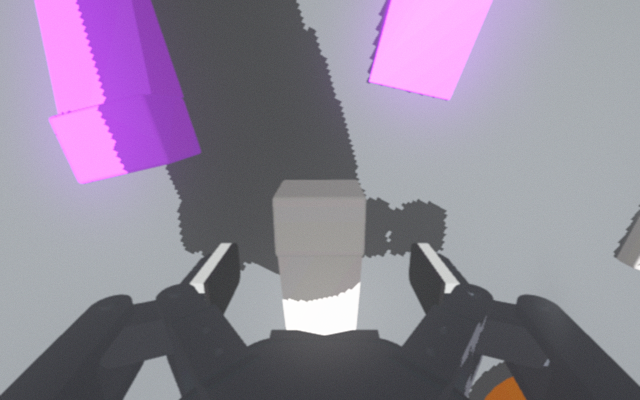

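```bash
python3 -m crank '[{"x":-0.2,"y":0,"z":0.1,"roll":0,"fingers":3},{"x":-0.2,"y":0,"z":0.1,"roll":0,"fingers":3},{"x":-0.2,"y":0,"z":0.1,"roll":0,"fingers":3},{"x":-0.2,"y":0,"z":0.1,"roll":0,"fingers":3},{"x":-0.2,"y":0,"z":0.1,"roll":0,"fingers":3}]';python3 -m crank '[{"x":0,"y":0,"z":0,"roll":0,"fingers":3},{"x":0,"y":0,"z":0,"roll":0,"fingers":3},{"x":0,"y":0,"z":-1,"roll":0,"fingers":3},{"x":0,"y":0,"z":-3,"roll":0,"fingers":3},{"x":0,"y":0,"z":-4,"roll":0,"fingers":3}]'; python3 -c "
from h import *
go(.499,.2945,.006,118.4);snap('wrist','w3')"
```

```text
t: 2.25
eef_pos: [0.4978, 0.2948, 0.0057]
ee_rot: [0.511, 0.86, -0.001, -0.001]
contact_force: [-1.5, 0.8, 6.8]
width: 0.45
t: 2.75
eef_pos: [0.4986, 0.2952, 0.0475]
ee_rot: [0.511, 0.86, -0.0, -0.001]
contact_force: [-0.1, 0.8, -2.1]
width: 0.453
tool shift cm [-0.09  0.    4.15] jaw 118.59 roll 0.19 F [-0.08  0.78 -2.09] w 0.453 t 2.75 [0.4986 0.2952 0.0475]
```

View pics/w3.png

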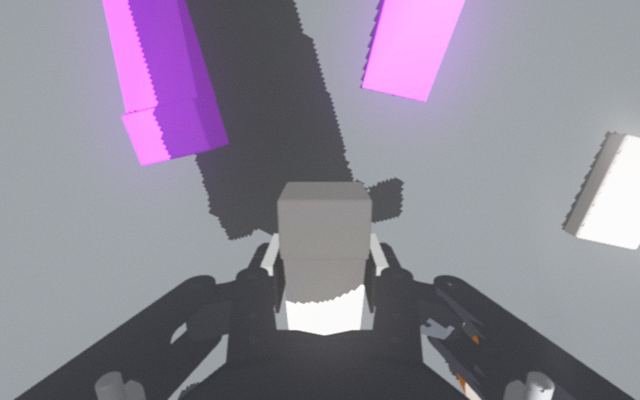

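```bash
python3 -c "
from h import *
for n in ('t0','s0'):
  b=load(n);T=T_wc(b);v,u=np.mgrid[:400,:640];z=b['z_map'];K=b['K']
  P=np.stack([(u-K[0,2])/K[0,0]*z,(v-K[1,2])/K[1,1]*z,z],-1)@T[:3,:3].T+T[:3,3]
  m=(P[...,0]>.57)&(P[...,0]<.64)&(abs(P[...,1]+.015)<.04)&(P[...,2]>.035)&(P[...,2]<.065)&(z>0)
  Q=P[m];print(n,len(Q),Q.min(0),Q.max(0),np.median(Q,0)); print([ (round(x,3),Q[(Q[:,0]>x)&(Q[:,0]<x+.006),1].round(4).min() ,Q[(Q[:,0]>x)&(Q[:,0]<x+.006),1].max().round(4)) for x in np.arange(.58,.635,.008) if ((Q[:,0]>x)&(Q[:,0]<x+.006)).any()])
  m=(abs(P[...,0]-.76)<.15)&(abs(P[...,1]+.015)<.15)&(P[...,2]>.06)&(P[...,2]<.12)&(z>0)
  r=cv2.minAreaRect(P[m][:,:2].astype(np.float32));print(r)
b=load('t0');crop(b,'c4',300,380,130,200,8)
a=load('s0');crop(a,'c5',295,395,195,275,8)
go(.496,-.018,.12,91.3)
"
```

```text
t0 112 [ 0.5885426  -0.02745344  0.03512533] [ 0.6383656  -0.0036714   0.06429988] [ 0.61240473 -0.01419668  0.05196044]
[(np.float64(0.588), np.float64(-0.0274), np.float64(-0.0069)), (np.float64(0.596), np.float64(-0.0275), np.float64(-0.0037)), (np.float64(0.604), np.float64(-0.0275), np.float64(-0.0037)), (np.float64(0.612), np.float64(-0.0247), np.float64(-0.0037)), (np.float64(0.62), np.float64(-0.0246), np.float64(-0.0041)), (np.float64(0.628), np.float64(-0.0248), np.float64(-0.0043))]
((0.7581724524497986, -0.007612183690071106), (0.18011559545993805, 0.19111643731594086), 46.92026138305664)
s0 120 [ 0.58817623 -0.03119766  0.03511555] [0.63914606 0.00213411 0.06171763] [ 0.61253905 -0.02068761  0.05221146]
[(np.float64(0.588), np.float64(-0.028), np.float64(-0.0042)), (np.float64(0.596), np.float64(-0.0283), np.float64(-0.0099)), (np.float64(0.604), np.float64(-0.0283), np.float64(-0.0016)), (np.float64(0.612), np.float64(-0.0312), np.float64(-0.0038)), (np.float64(0.62), np.float64(-0.0261), np.float64(-0.0012)), (np.float64(0.628), np.float64(-0.0251), np.float64(-0.0072))]
((0.7638242840766907, -0.011958256363868713), (0.17923778295516968, 0.1848551630973816), 46.67202377319336)
tool shift cm [-27.37 -15.3   -7.2 ] jaw 118.58 roll 27.28 F [ 0.49 -0.26  0.  ] w 0.451 t 2.8 [0.4994 0.2957 0.0486]
```

View pics/c4.png

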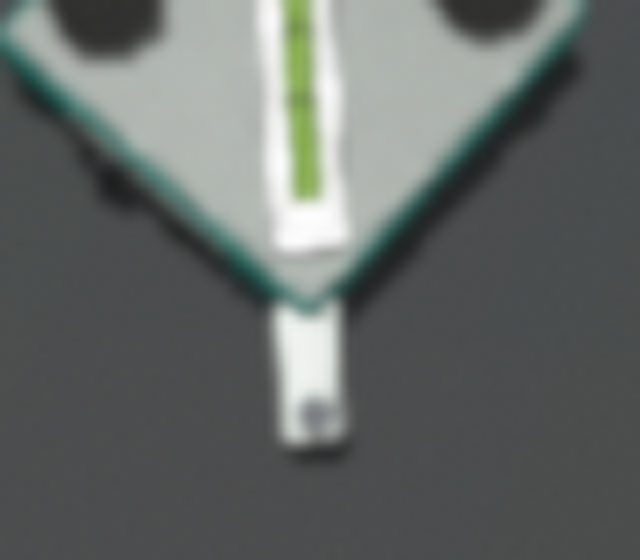

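View pics/c5.png

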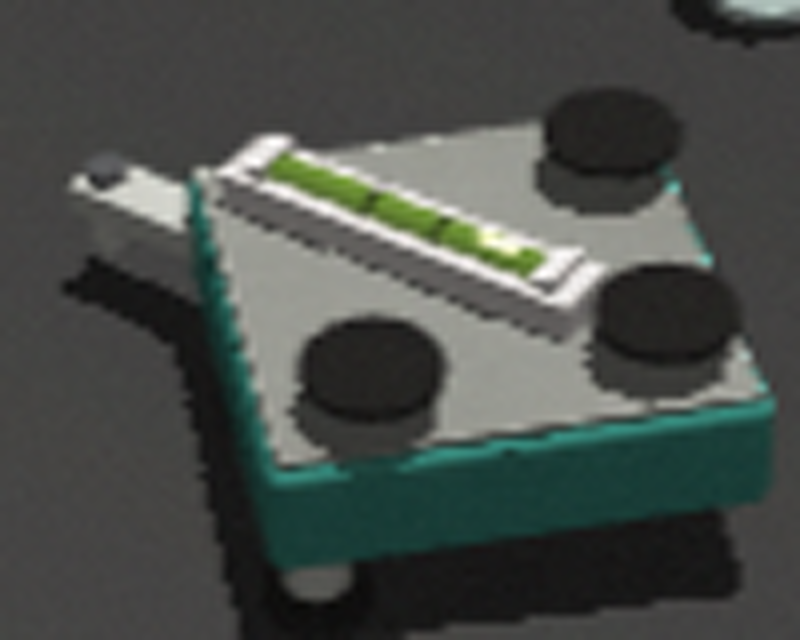

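Both cameras agree on the lug axis, about (0.597, -0.016), with shaker yaw about 1.6°. I'll carry the shim across now.

```bash
python3 -m crank '[{"x":-2,"y":-1,"z":-2,"roll":2,"fingers":3},{"x":-5,"y":-2.8,"z":-3,"roll":5,"fingers":3},{"x":-8.5,"y":-4.8,"z":-4,"roll":8.5,"fingers":3},{"x":-12,"y":-6.7,"z":-4,"roll":12,"fingers":3},{"x":-15.5,"y":-8.6,"z":-4,"roll":15.5,"fingers":3}]'; python3 -c "
from h import *
go(.496,-.019,.06,91.6)"
```

```text
t: 3.3
eef_pos: [0.498, 0.1169, 0.0887]
ee_rot: [0.623, 0.782, 0.001, -0.0]
contact_force: [0.7, -0.5, -1.5]
width: 0.451
tool shift cm [-13.2   -3.25   2.84] jaw 102.95 roll 11.35 F [ 0.65 -0.53 -1.54] w 0.451 t 3.3 [0.498  0.1169 0.0887]
```

```bash
python3 -m crank '[{"x":-3.5,"y":-0.9,"z":0,"roll":3,"fingers":3},{"x":-7,"y":-1.7,"z":0,"roll":6,"fingers":3},{"x":-10.5,"y":-2.6,"z":1,"roll":9,"fingers":3},{"x":-13.2,"y":-3.25,"z":2,"roll":11.35,"fingers":3},{"x":-13.2,"y":-3.25,"z":2,"roll":11.35,"fingers":3}]'; python3 -c "
from h import *
snap('scene','s1');snap('wrist','w4');snap('top','t1');go(.496,-.019,.008,91.6);crop(load('s1'),'c6',250,400,170,280,5)"
```

```text
t: 3.8
eef_pos: [0.4946, -0.0242, 0.0674]
ee_rot: [0.7, 0.714, -0.001, -0.0]
contact_force: [-0.4, -0.1, -0.7]
width: 0.452
tool shift cm [-0.09 -0.01  6.05] jaw 91.65 roll 0.05 F [ 0.38  1.37 -0.97] w 0.449 t 3.95 [ 0.4961 -0.0183  0.0685]
```

View pics/c6.png

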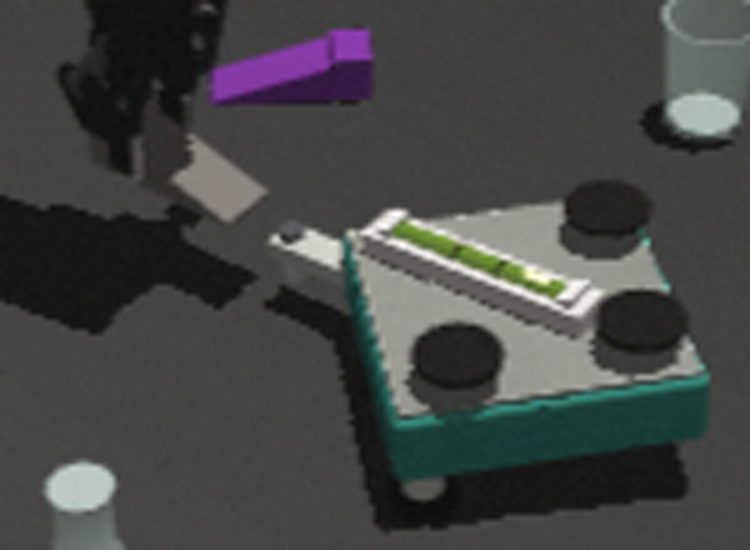

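View pics/w4.png

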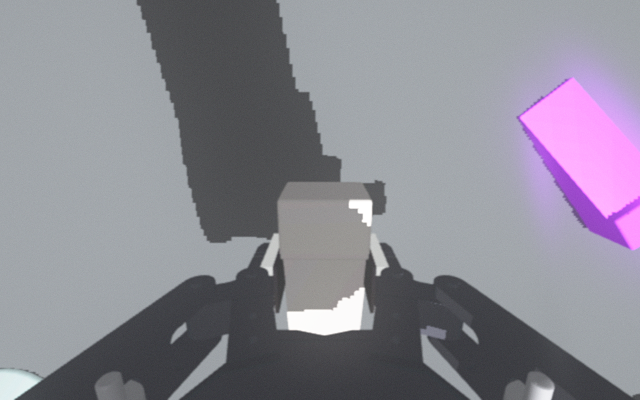

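View pics/t1.png

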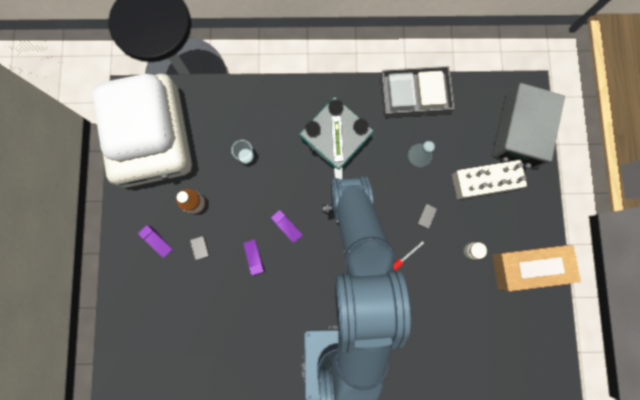

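The scene crop shows the shim still level in the grip, toe just short of the lug and lined up with it. I'll lower it to the grasp height, about 0.0057.

```bash
python3 -m crank '[{"x":0,"y":0,"z":2,"roll":0,"fingers":3},{"x":0,"y":0,"z":4,"roll":0,"fingers":3},{"x":0,"y":0,"z":5.5,"roll":0,"fingers":3},{"x":0,"y":0,"z":6,"roll":0,"fingers":3},{"x":0,"y":0,"z":6.2,"roll":0,"fingers":3}]'; python3 -c "
from h import *
go(.496,-.018,.006,91.6)"
```

```text
t: 4.45
eef_pos: [0.4962, -0.0169, 0.0063]
ee_rot: [0.696, 0.718, 0.001, -0.001]
contact_force: [-0.3, -0.4, -1.0]
width: 0.448
tool shift cm [-0.11 -0.02  0.03] jaw 91.75 roll 0.15 F [-0.33 -0.39 -1.03] w 0.448 t 4.45 [ 0.4962 -0.0169  0.0063]
```

```bash
python3 -m crank '[{"x":-0.15,"y":0,"z":0.07,"roll":0,"fingers":3},{"x":-0.15,"y":0,"z":0.1,"roll":0,"fingers":3},{"x":-0.15,"y":0,"z":0.1,"roll":0,"fingers":3},{"x":-0.15,"y":0,"z":0.1,"roll":0,"fingers":6},{"x":-0.15,"y":0,"z":0.1,"roll":0,"fingers":6}]'; python3 -m crank '[{"x":0,"y":0,"z":0,"roll":0,"fingers":6},{"x":0,"y":0,"z":-2,"roll":0,"fingers":6},{"x":0,"y":0,"z":-5,"roll":0,"fingers":6},{"x":0,"y":-4,"z":-6,"roll":0,"fingers":6},{"x":0,"y":-8,"z":-6,"roll":0,"fingers":6}]'; python3 -c "
from h import *
snap('scene','s2');snap('wrist','w5');go(.496,-.019,.008,91.6);crop(load('s2'),'c7',250,400,170,280,5)"
```

```text
t: 4.95
eef_pos: [0.4965, -0.0185, 0.0057]
ee_rot: [0.696, 0.718, 0.002, -0.001]
contact_force: [-0.3, -0.5, -0.5]
width: 0.699
t: 5.45
eef_pos: [0.4177, -0.0211, 0.0671]
ee_rot: [0.696, 0.718, 0.003, 0.001]
contact_force: [-0.2, -1.1, -0.8]
width: 0.7
tool shift cm [0.   8.68 5.67] jaw 91.71 roll 0.11 F [ 0.83 -0.39 -0.94] w 0.703 t 5.55 [ 0.4096 -0.0217  0.0652]
```

View pics/c7.png

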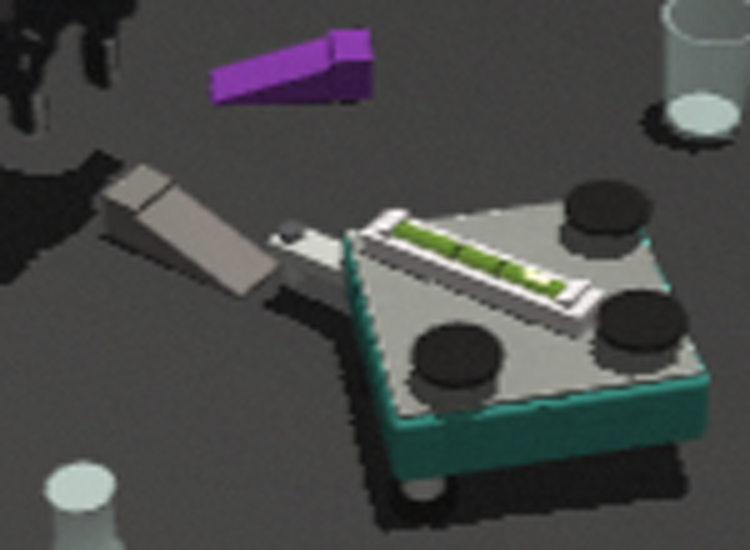

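View pics/w5.png

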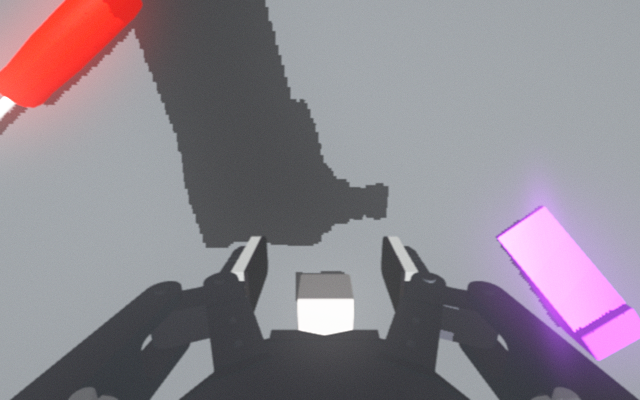

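The shim lies flat with its toe about 2.5 cm short of the foot axis, in line with it. The bubble still sits at the far end. I'll push from behind the heel with both fingertips nearly shut.

```bash
python3 -m crank '[{"x":0,"y":1,"z":0,"roll":0,"fingers":1.5},{"x":0,"y":1,"z":1.5,"roll":0,"fingers":1.5},{"x":0,"y":1,"z":3,"roll":0,"fingers":1.5},{"x":0,"y":1,"z":4.5,"roll":0,"fingers":1.5},{"x":0,"y":1,"z":5.6,"roll":0,"fingers":1.5}]'; python3 -c "
from h import *
snap('wrist','w6');go(.448,-.0205,.009,91.7)"
```

```text
t: 6.05
eef_pos: [0.421, -0.0211, 0.0082]
ee_rot: [0.696, 0.718, -0.001, -0.003]
contact_force: [0.1, 0.2, 0.2]
width: 0.174
tool shift cm [-0.02  2.81 -0.2 ] jaw 91.73 roll 0.03 F [-0.73  0.32 -1.53] w 0.173 t 6.1 [ 0.4199 -0.0211  0.0072]
```

View pics/w6.png

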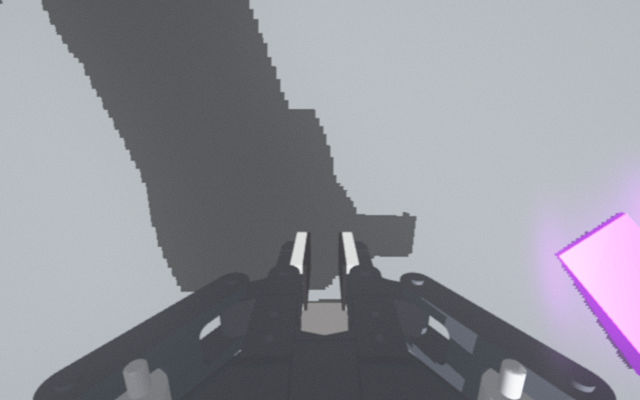

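```bash
python3 -m crank '[{"x":0,"y":1,"z":-0.2,"roll":0,"fingers":1.5},{"x":0,"y":2,"z":-0.2,"roll":0,"fingers":1.5},{"x":0,"y":2.7,"z":-0.2,"roll":0,"fingers":1.5},{"x":0,"y":3.3,"z":-0.2,"roll":0,"fingers":1.5},{"x":0,"y":3.9,"z":-0.2,"roll":0,"fingers":1.5}]'; python3 -c "
from h import *
go(.465,-.020,.009,91.7)"
```

```text
t: 6.6
eef_pos: [0.4592, -0.02, 0.0092]
ee_rot: [0.696, 0.718, -0.002, -0.004]
contact_force: [-1.0, 0.5, 1.0]
width: 0.176
tool shift cm [-0.02  0.58  0.01] jaw 91.72 roll 0.02 F [-0.97  0.46  1.04] w 0.176 t 6.6 [ 0.4592 -0.02    0.0092]
```

```bash
cat >> h.py <<'E'
def look(tag):
    b=snap('scene','s'+tag); crop(b,'b'+tag,315,385,200,245,10); go(.5,-.018,.009,91.7)
E
python3 -m crank '[{"x":0,"y":0.3,"z":0,"roll":0,"fingers":1.5},{"x":0,"y":0.6,"z":0,"roll":0,"fingers":1.5},{"x":0,"y":0.8,"z":0,"roll":0,"fingers":1.5},{"x":0,"y":1.0,"z":0,"roll":0,"fingers":1.5},{"x":0,"y":1.2,"z":0,"roll":0,"fingers":1.5}]'; python3 -c "
from h import *
look('3');crop(load('s3'),'c8',250,400,170,280,5)"
```

```text
t: 7.1
eef_pos: [0.471, -0.0197, 0.0091]
ee_rot: [0.696, 0.718, -0.002, -0.004]
contact_force: [-0.7, 0.7, 1.2]
width: 0.179
tool shift cm [ 0.07  2.84 -0.01] jaw 91.73 roll 0.03 F [-0.45  0.44 -0.33] w 0.176 t 7.15 [ 0.4716 -0.0196  0.0091]
```

View pics/c8.png

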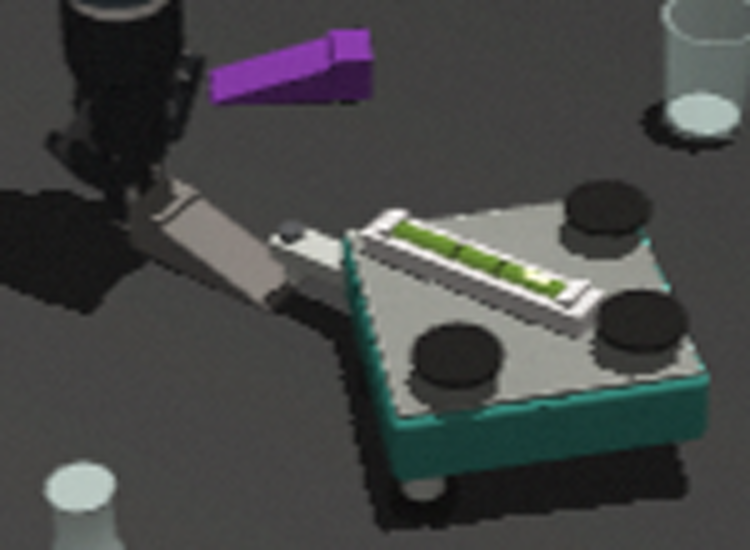

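View pics/b3.png

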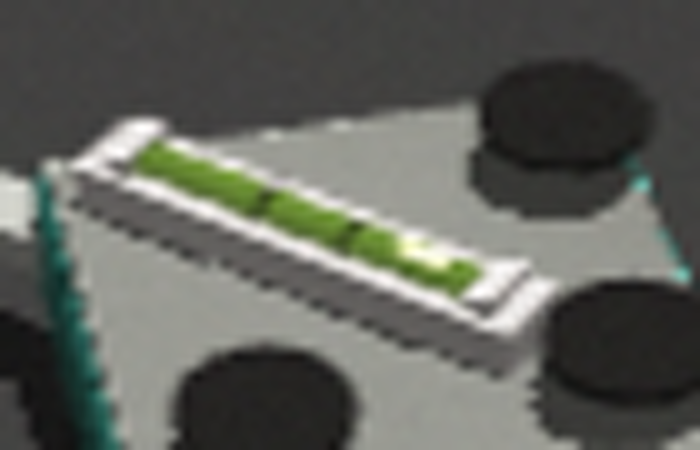

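No lift yet: bubble at crop (425,248), lines at x=265 and 350, so about +38 mm. Continuing gently.

```bash
python3 -m crank '[{"x":0,"y":0.2,"z":0,"roll":0,"fingers":1.5},{"x":0,"y":0.4,"z":0,"roll":0,"fingers":1.5},{"x":0,"y":0.6,"z":0,"roll":0,"fingers":1.5},{"x":0,"y":0.8,"z":0,"roll":0,"fingers":1.5},{"x":0,"y":1.0,"z":0,"roll":0,"fingers":1.5}]'; python3 -c "
from h import *
look('4')"
```

```text
t: 7.65
eef_pos: [0.4816, -0.0193, 0.009]
ee_rot: [0.696, 0.718, -0.002, -0.004]
contact_force: [-1.6, 0.3, 1.3]
width: 0.179
tool shift cm [ 0.07  1.79 -0.  ] jaw 91.72 roll 0.02 F [-0.63 -0.32 -0.72] w 0.175 t 7.7 [ 0.4821 -0.0193  0.0091]
```

View pics/b4.png

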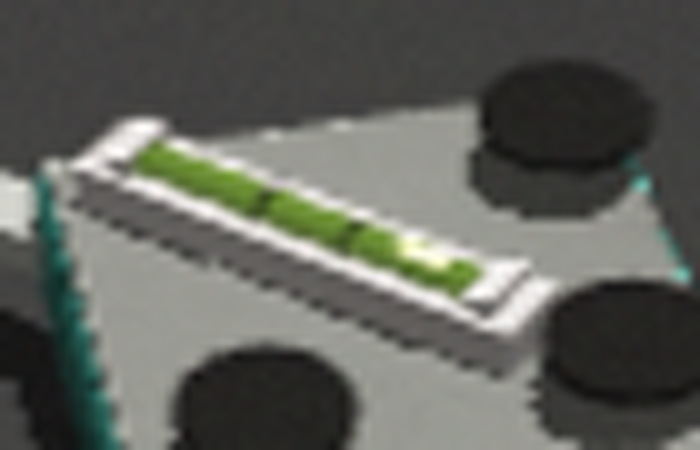

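```bash
python3 -m crank '[{"x":0,"y":0.2,"z":0,"roll":0,"fingers":1.5},{"x":0,"y":0.4,"z":0,"roll":0,"fingers":1.5},{"x":0,"y":0.6,"z":0,"roll":0,"fingers":1.5},{"x":0,"y":0.8,"z":0,"roll":0,"fingers":1.5},{"x":0,"y":0.8,"z":0,"roll":0,"fingers":1.5}]'; python3 -c "
from h import *
look('5');crop(load('s5'),'c9',250,400,170,280,5)"
```

```text
t: 8.2
eef_pos: [0.4906, -0.019, 0.0091]
ee_rot: [0.696, 0.718, -0.001, -0.003]
contact_force: [0.2, 1.1, -0.3]
width: 0.175
tool shift cm [0.07 0.94 0.01] jaw 91.73 roll 0.03 F [ 0.46 -0.33 -0.33] w 0.182 t 8.25 [ 0.4906 -0.019   0.0091]
```

View pics/b5.png

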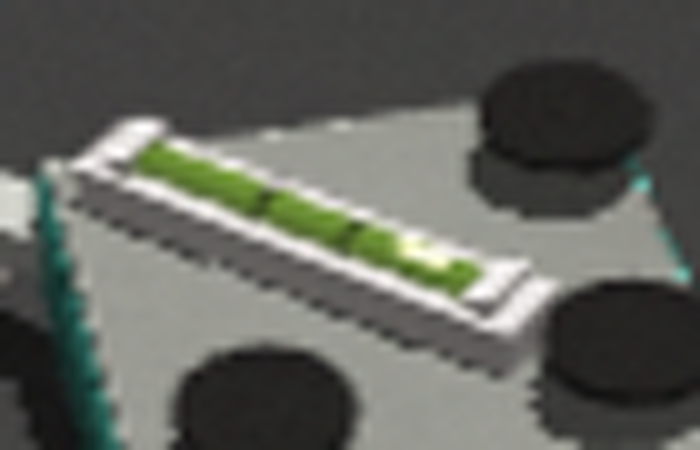

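View pics/c9.png

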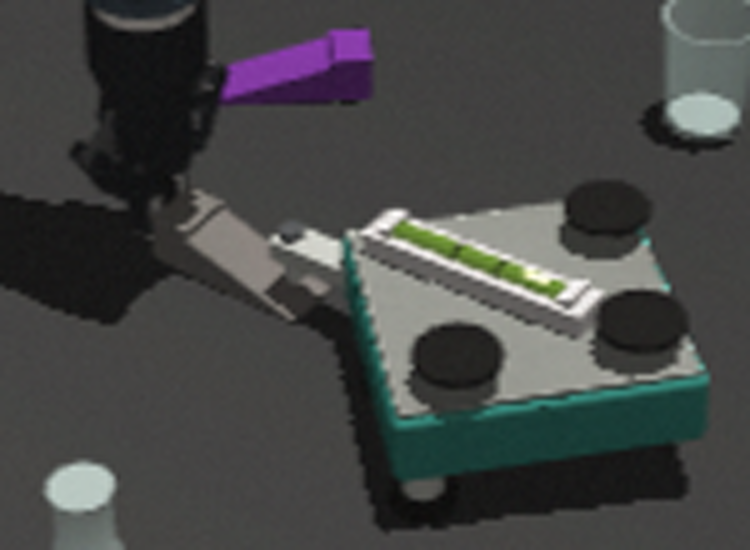

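Still untouched (toe about 18 mm past the axis, bubble still at +38 mm). Continuing at the same slow pace.

```bash
python3 -m crank '[{"x":0,"y":0.15,"z":0,"roll":0,"fingers":1.5},{"x":0,"y":0.3,"z":0,"roll":0,"fingers":1.5},{"x":0,"y":0.45,"z":0,"roll":0,"fingers":1.5},{"x":0,"y":0.6,"z":0,"roll":0,"fingers":1.5},{"x":0,"y":0.6,"z":0,"roll":0,"fingers":1.5}]'; python3 -c "
from h import *
look('6')"
```

```text
t: 8.75
eef_pos: [0.497, -0.0188, 0.0091]
ee_rot: [0.696, 0.718, -0.001, -0.003]
contact_force: [-1.1, -0.2, 0.6]
width: 0.176
tool shift cm [0.07 0.31 0.01] jaw 91.73 roll 0.03 F [-0.36  0.08 -0.49] w 0.177 t 8.8 [ 0.497  -0.0188  0.0091]
```

View pics/b6.png

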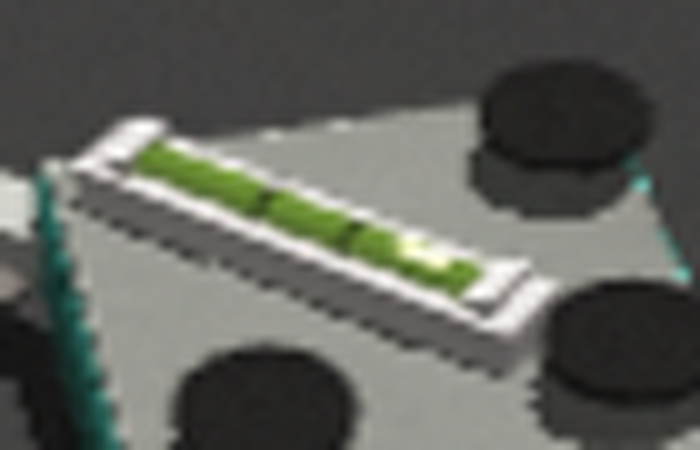

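```bash
cat >> h.py <<'E'
def bub(b):
    # profile along the vial in the scene picture; s in mm from the middle of the lines
    A=np.array([315+26.4,200+20.4]);B=np.array([315+35.0,200+23.5]);s=np.arange(-55,62,1.0)
    p=(A+B)/2+np.outer(s/28,B-A)
    r=cv2.remap(b['color'].astype(np.float32),p[:,0].astype(np.float32)[None],p[:,1].astype(np.float32)[None],cv2.INTER_LINEAR)[0]
    w=np.clip(r[:,2]-60,0,None)*(abs(s)<49); print('bubble mm',round((w*s).sum()/max(w.sum(),1),1),'sum',w.sum().round()); return s,r
E
python3 -m crank '[{"x":0,"y":0.15,"z":0,"roll":0,"fingers":1.5},{"x":0,"y":0.3,"z":0,"roll":0,"fingers":1.5},{"x":0,"y":0.45,"z":0,"roll":0,"fingers":1.5},{"x":0,"y":0.6,"z":0,"roll":0,"fingers":1.5},{"x":0,"y":0.6,"z":0,"roll":0,"fingers":1.5}]'; python3 -c "
from h import *
look('7')
for k in '367': s,r=bub(load('s'+k))
print(np.c_[s,r][::3].astype(int).tolist())"
```

```text
t: 9.3
eef_pos: [0.5034, -0.0185, 0.0091]
ee_rot: [0.696, 0.718, -0.001, -0.003]
contact_force: [-0.5, -0.2, -0.3]
width: 0.176
tool shift cm [ 0.07 -0.34  0.01] jaw 91.72 roll 0.02 F [-0.95  0.28  0.08] w 0.172 t 9.35 [ 0.5034 -0.0186  0.0091]
bubble mm 34.8 sum 903.0
bubble mm 34.8 sum 902.0
bubble mm 34.8 sum 895.0
[[-55, 95, 120, 55], [-52, 96, 124, 52], [-49, 98, 125, 57], [-46, 96, 124, 53], [-43, 99, 127, 55], [-40, 96, 124, 52], [-37, 94, 123, 48], [-34, 96, 125, 51], [-31, 99, 127, 54], [-28, 96, 125, 49], [-25, 96, 126, 50], [-22, 96, 126, 49], [-19, 80, 105, 41], [-16, 73, 93, 40], [-13, 93, 121, 50], [-10, 98, 127, 50], [-7, 100, 129, 51], [-4, 99, 130, 51], [-1, 98, 129, 50], [2, 101, 131, 52], [5, 100, 130, 51], [8, 91, 118, 47], [11, 75, 96, 41], [14, 88, 115, 46], [17, 102, 132, 52], [20, 104, 134, 52], [23, 101, 133, 52], [26, 124, 150, 73], [29, 164, 181, 115], [32, 164, 180, 121], [35, 154, 173, 109], [38, 171, 186, 121], [41, 157, 176, 108], [44, 119, 146, 68], [47, 107, 139, 55], [50, 112, 140, 67], [53, 180, 188, 159], [56, 237, 235, 232], [59, 226, 223, 220]]
```

View pics/b7.png

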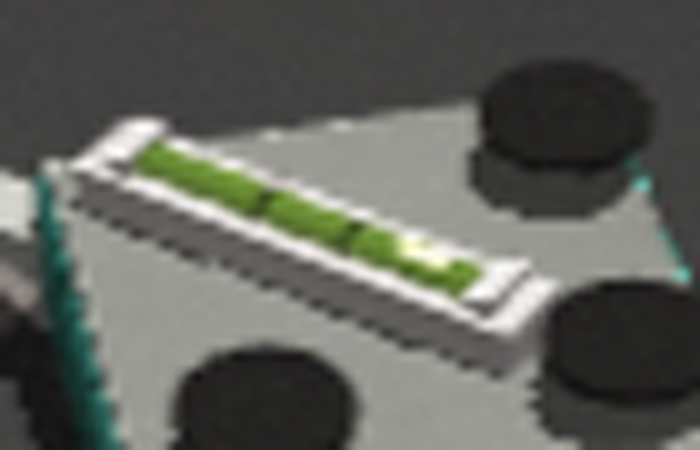

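```bash
sed -i "s/'bubble mm',round(/'bubble mm',3+round(/" h.py; python3 -m crank '[{"x":0,"y":0.15,"z":0,"roll":0,"fingers":1.5},{"x":0,"y":0.3,"z":0,"roll":0,"fingers":1.5},{"x":0,"y":0.45,"z":0,"roll":0,"fingers":1.5},{"x":0,"y":0.5,"z":0,"roll":0,"fingers":1.5},{"x":0,"y":0.5,"z":0,"roll":0,"fingers":1.5}]'; python3 -c "
from h import *
look('8');bub(load('s8'))
crop(load('s8'),'c10',250,400,170,280,5)"
```

```text
t: 9.85
eef_pos: [0.5087, -0.0184, 0.0091]
ee_rot: [0.696, 0.718, -0.0, -0.002]
contact_force: [0.0, -0.1, 0.2]
width: 0.175
tool shift cm [ 0.07 -0.87  0.02] jaw 91.73 roll 0.03 F [-0.78 -0.19  0.87] w 0.175 t 9.9 [ 0.5087 -0.0184  0.0091]
bubble mm 37.8 sum 910.0
```

View pics/c10.png

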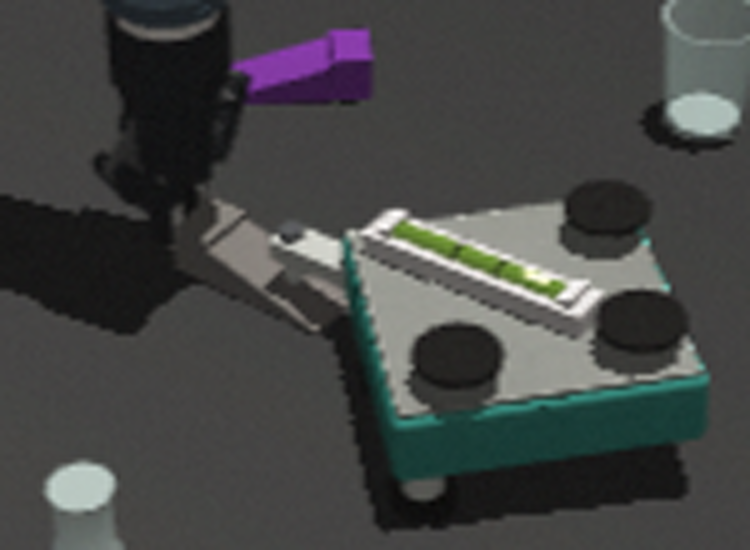

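```bash
python3 -m crank '[{"x":0,"y":0.1,"z":0,"roll":0,"fingers":1.5},{"x":0,"y":0.2,"z":0,"roll":0,"fingers":1.5},{"x":0,"y":0.3,"z":0,"roll":0,"fingers":1.5},{"x":0,"y":0.4,"z":0,"roll":0,"fingers":1.5},{"x":0,"y":0.4,"z":0,"roll":0,"fingers":1.5}]'; python3 -c "
from h import *
look('9');bub(load('s9'))"; python3 -m crank '[{"x":0,"y":0.1,"z":0,"roll":0,"fingers":1.5},{"x":0,"y":0.2,"z":0,"roll":0,"fingers":1.5},{"x":0,"y":0.3,"z":0,"roll":0,"fingers":1.5},{"x":0,"y":0.4,"z":0,"roll":0,"fingers":1.5},{"x":0,"y":0.4,"z":0,"roll":0,"fingers":1.5}]'; python3 -c "
from h import *
look('10');bub(load('s10'))"
```

```text
t: 10.4
eef_pos: [0.5131, -0.0182, 0.0091]
ee_rot: [0.696, 0.718, -0.0, -0.002]
contact_force: [-0.7, -0.5, 0.3]
width: 0.174
tool shift cm [ 0.06 -1.31  0.01] jaw 91.73 roll 0.03 F [-0.31 -0.21 -0.74] w 0.175 t 10.45 [ 0.5131 -0.0183  0.0091]
bubble mm 37.8 sum 908.0
t: 10.95
eef_pos: [0.5159, -0.0181, 0.0089]
ee_rot: [0.696, 0.718, -0.001, -0.003]
contact_force: [-4.9, 0.5, 3.7]
width: 0.179
tool shift cm [ 0.07 -1.59 -0.  ] jaw 91.73 roll 0.03 F [-4.85 -0.48  3.6 ] w 0.175 t 11.0 [ 0.5159 -0.0182  0.0089]
bubble mm 37.8 sum 910.0
```

Contact: about 5 N. The shim has met the foot. I'll go in smaller steps.

```bash
python3 -m crank '[{"x":0,"y":0.05,"z":0,"roll":0,"fingers":1.5},{"x":0,"y":0.1,"z":0,"roll":0,"fingers":1.5},{"x":0,"y":0.15,"z":0,"roll":0,"fingers":1.5},{"x":0,"y":0.2,"z":0,"roll":0,"fingers":1.5},{"x":0,"y":0.25,"z":0,"roll":0,"fingers":1.5}]'; python3 -c "
from h import *
look('11');bub(load('s11'))"
```

```text
t: 11.5
eef_pos: [0.5161, -0.0182, 0.0086]
ee_rot: [0.696, 0.718, -0.003, -0.004]
contact_force: [-8.4, -0.3, 7.3]
width: 0.178
tool shift cm [ 0.07 -1.61 -0.03] jaw 91.73 roll 0.03 F [-7.92  0.19  7.54] w 0.176 t 11.55 [ 0.5161 -0.0182  0.0086]
bubble mm 37.8 sum 906.0
```

```bash
python3 -c "
from h import *
crop(load('s11'),'c11',265,365,190,260,8);snap('wrist','w7')"
```

```text
(no output)
```

View pics/c11.png

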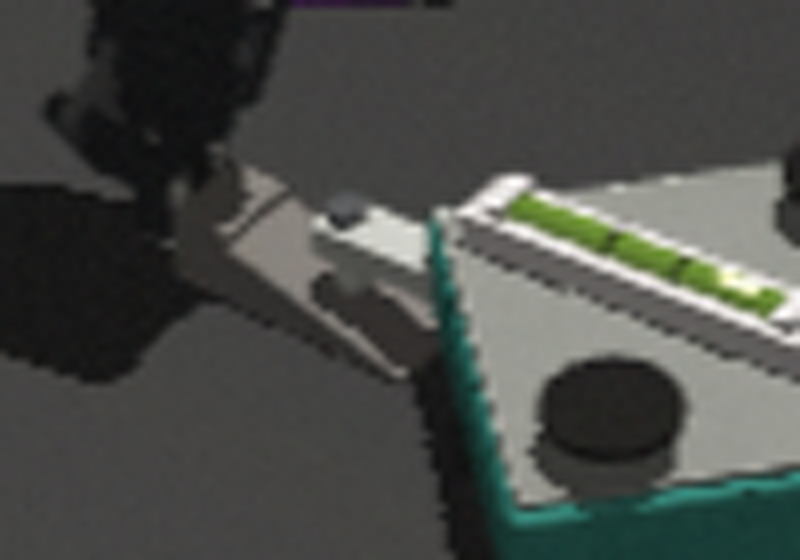

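View pics/w7.png

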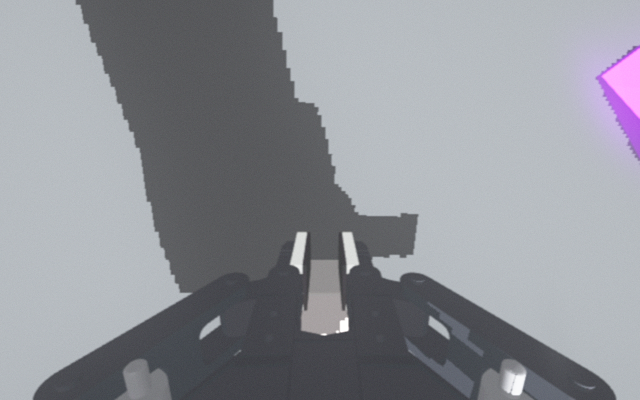

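```bash
python3 -m crank '[{"x":0,"y":0.05,"z":-0.05,"roll":0,"fingers":1.5},{"x":0,"y":0.1,"z":-0.1,"roll":0,"fingers":1.5},{"x":0,"y":0.15,"z":-0.1,"roll":0,"fingers":1.5},{"x":0,"y":0.2,"z":-0.1,"roll":0,"fingers":1.5},{"x":0,"y":0.25,"z":-0.1,"roll":0,"fingers":1.5}]'; python3 -c "
from h import *
look('12');bub(load('s12'))"
```

```text
t: 12.1
eef_pos: [0.5164, -0.0182, 0.0089]
ee_rot: [0.696, 0.718, -0.004, -0.006]
contact_force: [-8.1, 0.1, 1.2]
width: 0.172
tool shift cm [ 0.08 -1.64  0.01] jaw 91.72 roll 0.02 F [-7.46 -0.32 -0.09] w 0.181 t 12.15 [ 0.5164 -0.0183  0.0088]
bubble mm 37.8 sum 898.0
```

```bash
python3 -m crank '[{"x":0,"y":0.15,"z":0,"roll":0,"fingers":1.5},{"x":0,"y":0.25,"z":0,"roll":0,"fingers":1.5},{"x":0,"y":0.3,"z":0,"roll":0,"fingers":1.5},{"x":0,"y":0.35,"z":0,"roll":0,"fingers":1.5},{"x":0,"y":0.4,"z":0,"roll":0,"fingers":1.5}]'; python3 -c "
from h import *
look('13');bub(load('s13'))"
```

```text
t: 12.65
eef_pos: [0.5163, -0.0183, 0.0084]
ee_rot: [0.696, 0.718, -0.007, -0.009]
contact_force: [-14.7, -0.5, 11.1]
width: 0.176
tool shift cm [ 0.08 -1.63 -0.03] jaw 91.72 roll 0.02 F [-13.14   0.47  10.37] w 0.176 t 12.7 [ 0.5163 -0.0183  0.0084]
bubble mm 37.8 sum 902.0
```

The push is leaning down on the heel (Fz about 11 N), which adds bench friction. I'll relieve that by raising the tool slightly while pushing.

```bash
python3 -m crank '[{"x":0,"y":0.1,"z":-0.1,"roll":0,"fingers":1.5},{"x":0,"y":0.2,"z":-0.2,"roll":0,"fingers":1.5},{"x":0,"y":0.25,"z":-0.25,"roll":0,"fingers":1.5},{"x":0,"y":0.3,"z":-0.25,"roll":0,"fingers":1.5},{"x":0,"y":0.35,"z":-0.25,"roll":0,"fingers":1.5}]'; python3 -c "
from h import *
look('14');bub(load('s14'))"
```

```text
t: 13.2
eef_pos: [0.5163, -0.0183, 0.0097]
ee_rot: [0.696, 0.718, -0.01, -0.011]
contact_force: [-10.0, 0.2, -0.3]
width: 0.175
tool shift cm [ 0.08 -1.63  0.11] jaw 91.72 roll 0.02 F [-9.28  0.12 -1.24] w 0.175 t 13.25 [ 0.5163 -0.0183  0.0097]
bubble mm 36.8 sum 945.0
```

```bash
cat >> h.py <<'E'
def tz(): print('tool z',R.from_quat(manip.read_state()['ee_rot']).as_matrix()[:,2].round(4))
E
python3 -m crank '[{"x":0,"y":0.2,"z":-0.05,"roll":0,"fingers":1.5},{"x":0,"y":0.3,"z":-0.1,"roll":0,"fingers":1.5},{"x":0,"y":0.35,"z":-0.15,"roll":0,"fingers":1.5},{"x":0,"y":0.4,"z":-0.15,"roll":0,"fingers":1.5},{"x":0,"y":0.45,"z":-0.2,"roll":0,"fingers":1.5}]'; python3 -c "
from h import *
look('15');bub(load('s15'));tz();crop(load('s15'),'c12',265,365,190,260,8)"
```

```text
t: 13.75
eef_pos: [0.5163, -0.0184, 0.0101]
ee_rot: [0.696, 0.718, -0.013, -0.014]
contact_force: [-11.5, -0.4, -0.9]
width: 0.177
tool shift cm [ 0.08 -1.62  0.18] jaw 91.72 roll 0.02 F [-11.09   0.96  -0.39] w 0.176 t 13.8 [ 0.5163 -0.0184  0.0102]
bubble mm 36.5 sum 956.0
tool z [-0.0386  0.0014 -0.9993]
```

View pics/c12.png

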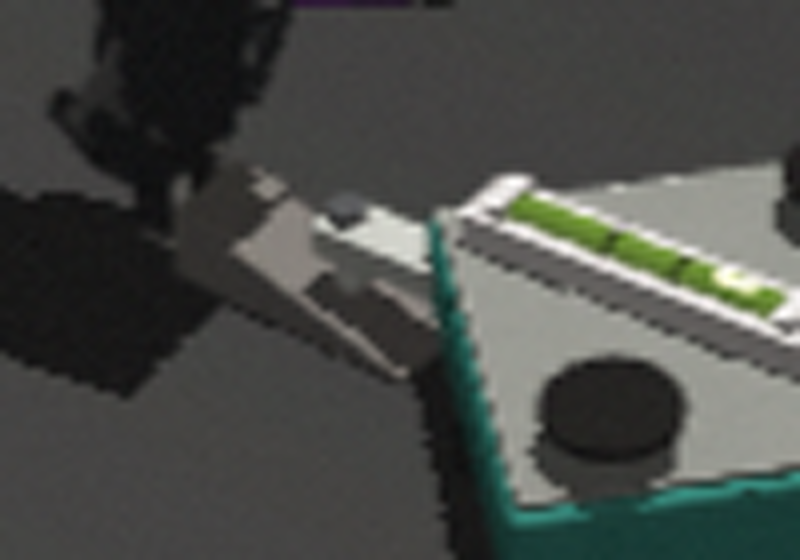

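The tool has leaned forward 2.2° (compliance accumulating over calls), so it now pushes at the heel's top edge. That is high and tends to lift the heel. I'll back off and grip the heel across its sides for a lower, steadier push.

```bash
python3 -m crank '[{"x":0,"y":-0.3,"z":0,"roll":0,"fingers":1.5},{"x":0,"y":-1.2,"z":-0.2,"roll":0,"fingers":1.5},{"x":0,"y":-1.2,"z":-3,"roll":0,"fingers":4},{"x":0,"y":-1.2,"z":-6,"roll":0,"fingers":6.5},{"x":0,"y":-1.2,"z":-6,"roll":0,"fingers":6.5}]'; python3 -c "
from h import *
look('16');bub(load('s16'));tz();snap('wrist','w8');go(.536,-.018,.05);go(.536,-.018,.007)"
```

```text
t: 14.3
eef_pos: [0.5109, -0.0188, 0.0745]
ee_rot: [0.696, 0.717, -0.009, -0.011]
contact_force: [1.1, 0.3, 0.4]
width: 0.675
tool shift cm [ 0.09 -0.75  6.42] jaw 91.72 roll 0.02 F [ 0.08  0.38 -0.38] w 0.756 t 14.35 [ 0.5096 -0.0188  0.0729]
bubble mm 37.9 sum 903.0
tool z [-0.0314  0.0016 -0.9995]
tool shift cm [-0.01  2.85  2.07] jaw 91.72 roll None F [ 0.19 -1.18  0.22] w 0.763 t 14.4 [ 0.5082 -0.0188  0.0717]
tool shift cm [-0.02  3.    6.37] jaw 91.72 roll None F [ 0.19 -1.18  0.22] w 0.763 t 14.4 [ 0.5082 -0.0188  0.0717]
```

View pics/w8.png

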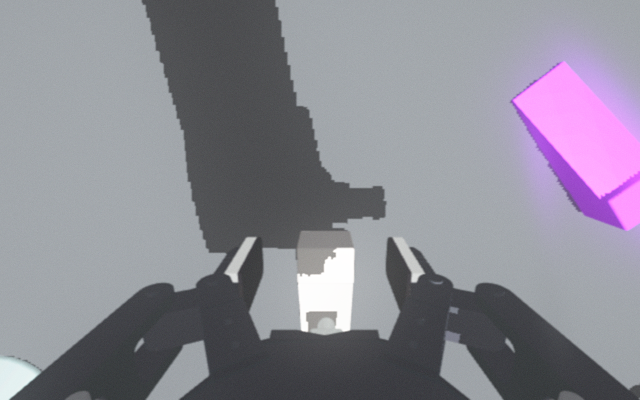

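```bash
python3 -c "
from h import *
crop(load('s16'),'c13',265,365,190,260,8)"
```

```text
(no output)
```

View pics/c13.png

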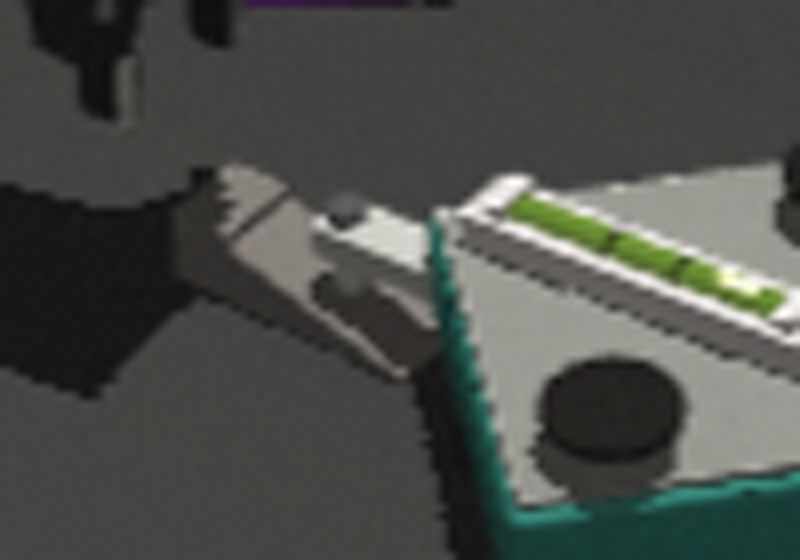

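Confirmed: the bubble went back to +37.9 mm once unloaded, so the earlier change was the shim tipping. The wrist view shows the heel top at rows about 232-281.

```bash
python3 -c "
from h import *
w=load('w8');crop(w,'c14',285,365,220,335,5);print(pt(w,325,281,.034),pt(w,325,248,.034),pt(w,325,232,.0))
print(pt(w,326,325,.06))"
```

```text
[ 0.5527349  -0.01712698  0.034     ] [ 0.5274226  -0.01790612  0.034     ] [ 0.52920447 -0.0176493   0.        ]
[ 0.56834709 -0.01616588  0.06      ]
```

View pics/c14.png

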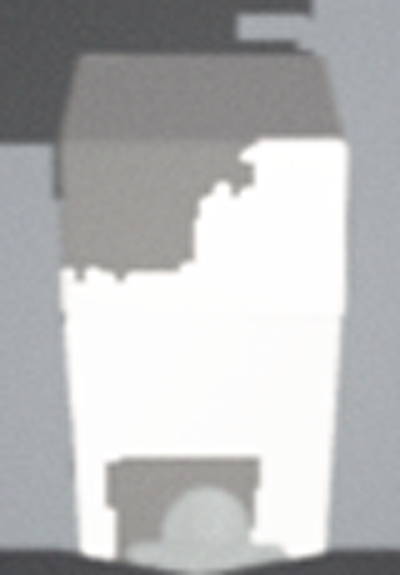

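```bash
python3 -m crank '[{"x":0,"y":1.5,"z":0,"roll":0,"fingers":6.5},{"x":0,"y":3.0,"z":1,"roll":0,"fingers":6.5},{"x":0,"y":3.05,"z":3,"roll":0,"fingers":6.5},{"x":0,"y":3.05,"z":5,"roll":0,"fingers":6.5},{"x":0,"y":3.05,"z":6.3,"roll":0,"fingers":6.5}]'; python3 -c "
from h import *
go(.537,-.018,.007);tz()"; python3 -m crank '[{"x":0,"y":0,"z":0,"roll":0,"fingers":3},{"x":0,"y":0,"z":0,"roll":0,"fingers":3},{"x":0,"y":0,"z":0,"roll":0,"fingers":3},{"x":0,"y":0,"z":0,"roll":0,"fingers":3},{"x":0,"y":0,"z":0,"roll":0,"fingers":3}]'; python3 -c "
from h import *
look('17');bub(load('s17'));tz();snap('wrist','w9')"
```

```text
t: 14.9
eef_pos: [0.5353, -0.0177, 0.0055]
ee_rot: [0.696, 0.718, -0.012, -0.014]
contact_force: [-0.0, -0.2, -0.0]
width: 0.758
tool shift cm [-0.03  0.16 -0.15] jaw 91.73 roll None F [-0.04 -0.23 -0.01] w 0.758 t 14.9 [ 0.5353 -0.0177  0.0055]
tool z [-0.0366  0.0015 -0.9993]
t: 15.4
eef_pos: [0.5347, -0.0176, 0.0055]
ee_rot: [0.696, 0.718, -0.013, -0.014]
contact_force: [-2.0, 0.7, -6.7]
width: 0.456
tool shift cm [ 0.07 -3.48 -0.22] jaw 91.73 roll 0.03 F [-2.32  0.8  -6.53] w 0.455 t 15.45 [ 0.5347 -0.0176  0.0055]
bubble mm 36.8 sum 938.0
tool z [-0.0376  0.0016 -0.9993]
```

View pics/w9.png

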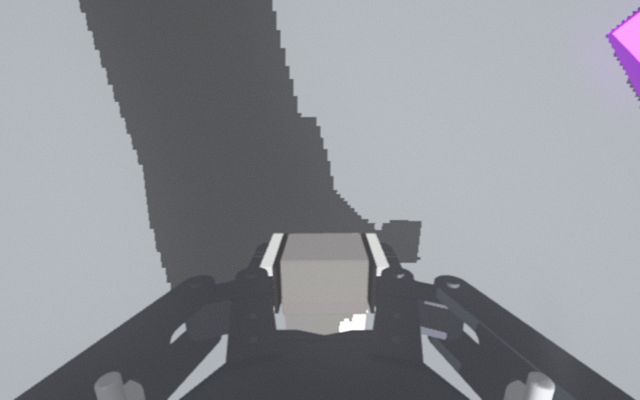

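The shim is gripped, but the tool is holding it up slightly (Fz about -6.6). I'll ease it down while pushing.

```bash
python3 -m crank '[{"x":0,"y":0,"z":0.1,"roll":0,"fingers":3},{"x":0,"y":0.1,"z":0.2,"roll":0,"fingers":3},{"x":0,"y":0.2,"z":0.2,"roll":0,"fingers":3},{"x":0,"y":0.3,"z":0.2,"roll":0,"fingers":3},{"x":0,"y":0.3,"z":0.2,"roll":0,"fingers":3}]'; python3 -c "
from h import *
look('18');bub(load('s18'));tz()"
```

```text
t: 16.0
eef_pos: [0.5345, -0.0176, 0.005]
ee_rot: [0.696, 0.718, -0.015, -0.016]
contact_force: [-15.9, 0.4, 24.6]
width: 0.457
tool shift cm [ 0.06 -3.47 -0.25] jaw 91.73 roll 0.03 F [-15.91   0.45  25.51] w 0.457 t 16.05 [ 0.5345 -0.0176  0.005 ]
bubble mm 37.8 sum 902.0
tool z [-0.0438  0.0014 -0.999 ]
```

```bash
python3 -m crank '[{"x":0,"y":0.0,"z":0,"roll":0,"fingers":3},{"x":0,"y":0.1,"z":0,"roll":0,"fingers":3},{"x":0,"y":0.2,"z":0,"roll":0,"fingers":3},{"x":0,"y":0.3,"z":0,"roll":0,"fingers":3},{"x":0,"y":0.3,"z":0,"roll":0,"fingers":3}]'; python3 -c "
from h import *
look('19');bub(load('s19'));tz()"
```

```text
t: 16.55
eef_pos: [0.5345, -0.0176, 0.0051]
ee_rot: [0.696, 0.717, -0.017, -0.018]
contact_force: [-12.3, 0.3, 12.6]
width: 0.457
tool shift cm [ 0.07 -3.46 -0.22] jaw 91.73 roll 0.03 F [-13.35   0.96  11.57] w 0.459 t 16.6 [ 0.5345 -0.0176  0.0051]
bubble mm 37.9 sum 892.0
tool z [-0.0498  0.0012 -0.9988]
```

```bash
python3 -m crank '[{"x":0,"y":0.1,"z":-0.04,"roll":0,"fingers":3},{"x":0,"y":0.2,"z":-0.08,"roll":0,"fingers":3},{"x":0,"y":0.3,"z":-0.1,"roll":0,"fingers":3},{"x":0,"y":0.35,"z":-0.12,"roll":0,"fingers":3},{"x":0,"y":0.4,"z":-0.12,"roll":0,"fingers":3}]'; python3 -c "
from h import *
look('20');bub(load('s20'));tz()"
```

```text
t: 17.1
eef_pos: [0.5345, -0.0176, 0.0056]
ee_rot: [0.696, 0.717, -0.02, -0.021]
contact_force: [-12.2, 1.8, 4.5]
width: 0.456
tool shift cm [ 0.06 -3.46 -0.15] jaw 91.73 roll 0.03 F [-13.04   1.35   5.66] w 0.456 t 17.15 [ 0.5345 -0.0176  0.0055]
bubble mm 36.8 sum 944.0
tool z [-0.0577  0.001  -0.9983]
```

Each loaded call re-bases the lean, so many timid pushes only tilt the tool. I'll release and regrip the flat shim, then make one longer, slow, steady push with the vertical coupling compensated.

```bash
python3 -m crank '[{"x":0,"y":0,"z":0,"roll":0,"fingers":6},{"x":0,"y":0,"z":0,"roll":0,"fingers":6},{"x":0,"y":0,"z":0,"roll":0,"fingers":3},{"x":0,"y":0,"z":0,"roll":0,"fingers":3},{"x":0,"y":0,"z":0,"roll":0,"fingers":3}]'; python3 -c "
from h import *
look('21');bub(load('s21'));tz()"
```

```text
t: 17.65
eef_pos: [0.5361, -0.0175, 0.0062]
ee_rot: [0.696, 0.717, -0.019, -0.02]
contact_force: [0.8, 0.2, 4.0]
width: 0.457
tool shift cm [ 0.07 -3.62 -0.08] jaw 91.74 roll 0.04 F [1.51 0.67 5.59] w 0.461 t 17.7 [ 0.5361 -0.0176  0.0062]
bubble mm 37.8 sum 900.0
tool z [-0.0548  0.0011 -0.9985]
```

```bash
python3 -m crank '[{"x":0,"y":0.2,"z":-0.04,"roll":0,"fingers":3},{"x":0,"y":0.4,"z":-0.08,"roll":0,"fingers":3},{"x":0,"y":0.6,"z":-0.11,"roll":0,"fingers":3},{"x":0,"y":0.75,"z":-0.13,"roll":0,"fingers":3},{"x":0,"y":0.8,"z":-0.14,"roll":0,"fingers":3}]'; python3 -c "
from h import *
look('22');bub(load('s22'));tz();crop(load('s22'),'c15',265,365,190,260,8)"
```

```text
t: 18.2
eef_pos: [0.536, -0.0175, 0.0062]
ee_rot: [0.696, 0.717, -0.024, -0.026]
contact_force: [-19.8, -0.5, 18.3]
width: 0.455
tool shift cm [ 0.06 -3.62 -0.03] jaw 91.75 roll 0.05 F [-19.74  -0.14  17.16] w 0.458 t 18.25 [ 0.5361 -0.0175  0.0062]
bubble mm 37.9 sum 899.0
tool z [-7.080e-02  6.000e-04 -9.975e-01]
```

View pics/c15.png

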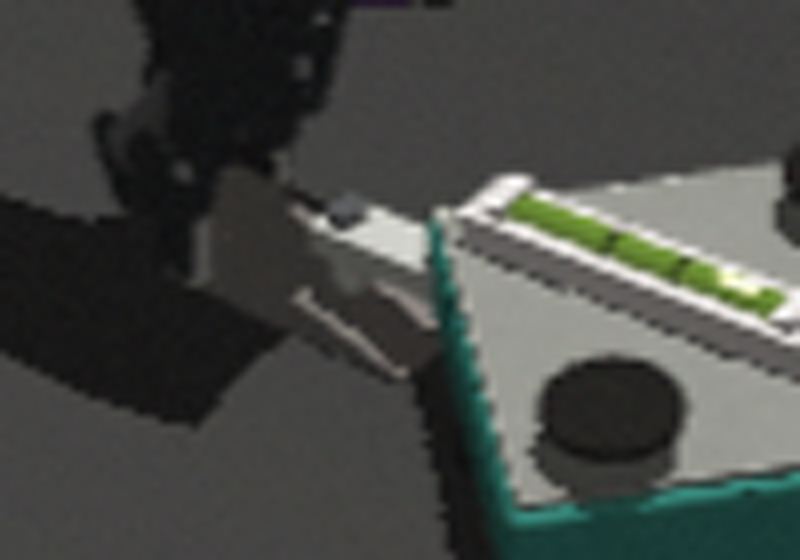

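```bash
python3 -m crank '[{"x":0,"y":0.15,"z":-0.06,"roll":0,"fingers":3},{"x":0,"y":0.3,"z":-0.12,"roll":0,"fingers":3},{"x":0,"y":0.4,"z":-0.16,"roll":0,"fingers":3},{"x":0,"y":0.5,"z":-0.2,"roll":0,"fingers":3},{"x":0,"y":0.55,"z":-0.22,"roll":0,"fingers":3}]'; python3 -c "
from h import *
look('23');bub(load('s23'));tz()"
```

```text
t: 18.75
eef_pos: [0.5359, -0.0174, 0.0067]
ee_rot: [0.696, 0.717, -0.029, -0.03]
contact_force: [-13.5, 1.0, 5.4]
width: 0.461
tool shift cm [ 0.05 -3.6   0.06] jaw 91.76 roll 0.06 F [-13.45  -0.61   5.79] w 0.454 t 18.8 [ 0.5359 -0.0174  0.0067]
bubble mm 36.8 sum 931.0
tool z [-8.210e-02  3.000e-04 -9.966e-01]
```

Forces so far (up to about 14 N forward net of the downward load) don't break it free, and the lean is now 4.7°. I'll let go, un-lean the tool by pressing and dragging the shut fingertips lightly backwards on the bare bench, then push low from behind the heel.

```bash
python3 -m crank '[{"x":0,"y":0,"z":0,"roll":0,"fingers":6},{"x":0,"y":0,"z":0,"roll":0,"fingers":6},{"x":0,"y":-0.2,"z":-2.5,"roll":0,"fingers":6},{"x":0,"y":-0.5,"z":-5,"roll":0,"fingers":6},{"x":0,"y":-4.5,"z":-5,"roll":0,"fingers":3}]'; python3 -c "
from h import *
look('24');bub(load('s24'));tz();go(.49,-.02,.004)"
```

```text
t: 19.3
eef_pos: [0.5031, -0.0184, 0.0633]
ee_rot: [0.696, 0.718, -0.024, -0.025]
contact_force: [-0.4, 0.7, -0.5]
width: 0.55
tool shift cm [0.09 1.47 5.1 ] jaw 91.72 roll 0.02 F [-9.14 -0.11 -1.  ] w 0.457 t 19.35 [ 0.4898 -0.0193  0.0611]
bubble mm 37.9 sum 896.0
tool z [-0.0853  0.     -0.9964]
tool shift cm [-0.08  0.51  5.69] jaw 91.72 roll None F [-9.14 -0.11 -1.  ] w 0.457 t 19.35 [ 0.4898 -0.0193  0.0611]
```

```bash
python3 -m crank '[{"x":0,"y":2,"z":-2,"roll":0,"fingers":3},{"x":0,"y":4,"z":-2,"roll":0,"fingers":1.5},{"x":0,"y":4,"z":-2,"roll":0,"fingers":1.5},{"x":0,"y":0,"z":-2,"roll":0,"fingers":1.5},{"x":0,"y":-5,"z":-2,"roll":0,"fingers":1.5}]'; python3 -c "
from h import *
tz()"; python3 -m crank '[{"x":0,"y":0,"z":0,"roll":0,"fingers":1.5},{"x":0,"y":2,"z":0,"roll":0,"fingers":1.5},{"x":0,"y":4,"z":0,"roll":0,"fingers":1.5},{"x":0,"y":1,"z":0,"roll":0,"fingers":1.5},{"x":0,"y":-4,"z":0,"roll":0,"fingers":1.5}]'; python3 -c "
from h import *
tz()";  python3 -m crank '[{"x":0,"y":0,"z":0,"roll":0,"fingers":1.5},{"x":0,"y":2,"z":0,"roll":0,"fingers":1.5},{"x":0,"y":4,"z":0,"roll":0,"fingers":1.5},{"x":0,"y":1,"z":0,"roll":0,"fingers":1.5},{"x":0,"y":-4,"z":0,"roll":0,"fingers":1.5}]'; python3 -c "
from h import *
tz();go(.5,-.018,.01,91.7)"
```

```text
t: 19.85
eef_pos: [0.4423, -0.0207, 0.085]
ee_rot: [0.696, 0.717, -0.029, -0.03]
contact_force: [-0.1, 0.9, 0.4]
width: 0.18
tool z [-8.330e-02  1.000e-04 -9.965e-01]
t: 20.35
eef_pos: [0.405, -0.0217, 0.0882]
ee_rot: [0.696, 0.717, -0.028, -0.029]
contact_force: [-1.3, -0.0, -0.2]
width: 0.178
tool z [-7.940e-02  3.000e-04 -9.968e-01]
t: 20.85
eef_pos: [0.368, -0.0226, 0.0914]
ee_rot: [0.696, 0.717, -0.026, -0.027]
contact_force: [0.1, -0.0, 0.3]
width: 0.17
tool z [-7.540e-02  6.000e-04 -9.972e-01]
tool shift cm [ 0.03 13.79  7.12] jaw 91.76 roll 0.06 F [ 0.06 -0.04  0.35] w 0.17 t 20.85 [ 0.368  -0.0226  0.0914]
```

```bash
python3 -m crank '[{"x":0,"y":4,"z":0,"roll":0,"fingers":1.5},{"x":0,"y":8.5,"z":0,"roll":0,"fingers":1.5},{"x":0,"y":12,"z":0,"roll":0,"fingers":1.5},{"x":0,"y":12,"z":0,"roll":0,"fingers":1.5},{"x":0,"y":7,"z":0,"roll":0,"fingers":1.5}]'; python3 -c "
from h import *
tz()"; python3 -m crank '[{"x":0,"y":1,"z":0,"roll":0,"fingers":1.5},{"x":0,"y":4,"z":0,"roll":0,"fingers":1.5},{"x":0,"y":4,"z":0,"roll":0,"fingers":1.5},{"x":0,"y":4,"z":0,"roll":0,"fingers":1.5},{"x":0,"y":-1,"z":0,"roll":0,"fingers":1.5}]'; python3 -c "
from h import *
tz();go(.5,-.018,.01,91.7)"
```

```text
t: 21.35
eef_pos: [0.4443, -0.0198, 0.0861]
ee_rot: [0.696, 0.718, -0.023, -0.025]
contact_force: [-0.9, -0.1, 0.2]
width: 0.173
tool z [-0.0674  0.0011 -0.9977]
t: 21.85
eef_pos: [0.4393, -0.0195, 0.0869]
ee_rot: [0.695, 0.718, -0.021, -0.022]
contact_force: [-0.1, 0.5, -0.1]
width: 0.173
tool z [-0.0607  0.0016 -0.9982]
tool shift cm [-0.07  6.53  7.31] jaw 91.82 roll 0.12 F [-0.05  0.54 -0.15] w 0.173 t 21.85 [ 0.4393 -0.0195  0.0869]
```

```bash
python3 -m crank '[{"x":0,"y":4,"z":2.5,"roll":0,"fingers":1.5},{"x":0,"y":6,"z":5,"roll":0,"fingers":1.5},{"x":0,"y":6,"z":7,"roll":0,"fingers":1.5},{"x":0,"y":6,"z":7.6,"roll":0,"fingers":1.5},{"x":0,"y":6,"z":7.6,"roll":0,"fingers":1.5}]'; python3 -c "
from h import *
tz();go(.49,-.018,.0,91.7)"
```

```text
t: 22.35
eef_pos: [0.4927, -0.0177, 0.0068]
ee_rot: [0.695, 0.718, -0.022, -0.023]
contact_force: [-0.6, 0.2, 0.4]
width: 0.175
tool z [-0.0639  0.0013 -0.998 ]
tool shift cm [-0.03 -0.23  0.7 ] jaw 91.81 roll 0.11 F [-0.64  0.21  0.44] w 0.175 t 22.35 [ 0.4927 -0.0177  0.0068]
```

```bash
python3 -m crank '[{"x":0,"y":0,"z":0.6,"roll":0,"fingers":1.5},{"x":0,"y":-0.2,"z":0.8,"roll":0,"fingers":1.5},{"x":0,"y":-0.5,"z":0.9,"roll":0,"fingers":1.5},{"x":0,"y":-1,"z":0.9,"roll":0,"fingers":1.5},{"x":0,"y":-1.5,"z":0.9,"roll":0,"fingers":1.5}]'; python3 -c "
from h import *
tz();go(.49,-.018,.0,91.7)"
```

```text
t: 22.85
eef_pos: [0.4811, -0.018, 0.0007]
ee_rot: [0.696, 0.718, -0.019, -0.021]
contact_force: [4.4, -1.1, 4.6]
width: 0.176
tool z [-0.0557  0.0017 -0.9984]
tool shift cm [-0.02  0.89  0.02] jaw 91.81 roll 0.11 F [ 4.4  -1.07  4.6 ] w 0.176 t 22.85 [ 0.4811 -0.018   0.0007]
```

```bash
python3 -m crank '[{"x":0,"y":-0.2,"z":0.1,"roll":0,"fingers":1.5},{"x":0,"y":-0.4,"z":0.15,"roll":0,"fingers":1.5},{"x":0,"y":-0.6,"z":0.2,"roll":0,"fingers":1.5},{"x":0,"y":-0.9,"z":0.2,"roll":0,"fingers":1.5},{"x":0,"y":-1.2,"z":0.2,"roll":0,"fingers":1.5}]'; python3 -c "
from h import *
tz();go(.49,-.018,.0,91.7)"
```

```text
t: 23.35
eef_pos: [0.4725, -0.0183, 0.0006]
ee_rot: [0.696, 0.718, -0.016, -0.018]
contact_force: [4.3, -0.1, 6.2]
width: 0.178
tool z [-0.0487  0.0019 -0.9988]
tool shift cm [-0.02  1.75 -0.03] jaw 91.81 roll 0.11 F [ 4.34 -0.06  6.19] w 0.178 t 23.35 [ 0.4725 -0.0183  0.0006]
```

```bash
python3 -m crank '[{"x":0,"y":-0.2,"z":0.3,"roll":0,"fingers":1.5},{"x":0,"y":-0.5,"z":0.5,"roll":0,"fingers":1.5},{"x":0,"y":-0.8,"z":0.6,"roll":0,"fingers":1.5},{"x":0,"y":-1.2,"z":0.6,"roll":0,"fingers":1.5},{"x":0,"y":-1.5,"z":0.6,"roll":0,"fingers":1.5}]'; python3 -c "
from h import *
tz();go(.49,-.018,.0,91.7)"
```

```text
t: 23.85
eef_pos: [0.4714, -0.0183, 0.0002]
ee_rot: [0.696, 0.718, -0.006, -0.009]
contact_force: [14.4, 0.4, 27.4]
width: 0.172
tool z [-0.0215  0.0029 -0.9998]
tool shift cm [-0.03  1.86 -0.02] jaw 91.81 roll 0.11 F [14.36  0.42 27.45] w 0.172 t 23.85 [ 4.714e-01 -1.830e-02  2.000e-04]
```

```bash
python3 -m crank '[{"x":0,"y":-0.2,"z":0.1,"roll":0,"fingers":1.5},{"x":0,"y":-0.5,"z":0.3,"roll":0,"fingers":1.5},{"x":0,"y":-0.8,"z":0.5,"roll":0,"fingers":1.5},{"x":0,"y":-1.2,"z":0.5,"roll":0,"fingers":1.5},{"x":0,"y":-1.5,"z":0.5,"roll":0,"fingers":1.5}]'; python3 -m crank '[{"x":0,"y":-0.2,"z":0.1,"roll":0,"fingers":1.5},{"x":0,"y":-0.5,"z":0.3,"roll":0,"fingers":1.5},{"x":0,"y":-0.8,"z":0.5,"roll":0,"fingers":1.5},{"x":0,"y":-1.2,"z":0.5,"roll":0,"fingers":1.5},{"x":0,"y":-1.5,"z":0.5,"roll":0,"fingers":1.5}]';python3 -c "
from h import *
tz();go(.5,-.018,.008,91.7)"
```

```text
t: 24.35
eef_pos: [0.4704, -0.0183, 0.0002]
ee_rot: [0.696, 0.718, 0.003, 0.001]
contact_force: [17.3, 1.2, 28.4]
width: 0.174
t: 24.85
eef_pos: [0.4712, -0.0183, 0.0002]
ee_rot: [0.696, 0.718, 0.014, 0.011]
contact_force: [23.3, -0.9, 27.2]
width: 0.175
tool z [ 0.036   0.0051 -0.9993]
tool shift cm [-0.06  2.91 -0.67] jaw 91.81 roll 0.11 F [23.26 -0.92 27.22] w 0.175 t 24.85 [ 4.712e-01 -1.830e-02  2.000e-04]
```

Lean is now reversed (tips leading by 2°). I'll raise to 9 mm and come up to the heel's back, low down.

```bash
python3 -m crank '[{"x":0,"y":0,"z":-0.5,"roll":0,"fingers":1.5},{"x":0,"y":1,"z":-0.75,"roll":0,"fingers":1.5},{"x":0,"y":2.5,"z":-0.7,"roll":0,"fingers":1.5},{"x":0,"y":3.8,"z":-0.65,"roll":0,"fingers":1.5},{"x":0,"y":4.2,"z":-0.65,"roll":0,"fingers":1.5}]'; python3 -c "
from h import *
look('25');bub(load('s25'));tz()"
```

```text
t: 25.35
eef_pos: [0.5123, -0.0169, 0.0072]
ee_rot: [0.696, 0.718, 0.013, 0.01]
contact_force: [0.2, 0.2, 0.6]
width: 0.177
tool shift cm [-0.07 -1.24 -0.21] jaw 91.82 roll 0.12 F [ 0.92 -0.02 -0.36] w 0.178 t 25.4 [ 0.5124 -0.0169  0.0073]
bubble mm 37.8 sum 894.0
tool z [ 0.0334  0.0051 -0.9994]
```

```bash
python3 -m crank '[{"x":0,"y":0.4,"z":0,"roll":0,"fingers":1.5},{"x":0,"y":0.6,"z":-0.05,"roll":0,"fingers":1.5},{"x":0,"y":0.8,"z":-0.1,"roll":0,"fingers":1.5},{"x":0,"y":1.0,"z":-0.15,"roll":0,"fingers":1.5},{"x":0,"y":1.1,"z":-0.18,"roll":0,"fingers":1.5}]'; python3 -c "
from h import *
look('26');bub(load('s26'));tz()"
```

```text
t: 25.9
eef_pos: [0.517, -0.0168, 0.0076]
ee_rot: [0.696, 0.718, 0.009, 0.006]
contact_force: [-9.7, 0.4, -3.3]
width: 0.173
tool shift cm [-0.06 -1.69 -0.18] jaw 91.82 roll 0.12 F [-10.16  -0.13  -3.13] w 0.175 t 25.95 [ 0.517  -0.0168  0.0076]
bubble mm 37.4 sum 852.0
tool z [ 0.0212  0.0046 -0.9998]
```

```bash
python3 -m crank '[{"x":0,"y":0.3,"z":-0.03,"roll":0,"fingers":1.5},{"x":0,"y":0.5,"z":-0.07,"roll":0,"fingers":1.5},{"x":0,"y":0.6,"z":-0.09,"roll":0,"fingers":1.5},{"x":0,"y":0.7,"z":-0.11,"roll":0,"fingers":1.5},{"x":0,"y":0.8,"z":-0.13,"roll":0,"fingers":1.5}]'; python3 -c "
from h import *
look('27');bub(load('s27'));tz()"
```

```text
t: 26.45
eef_pos: [0.5173, -0.0168, 0.0072]
ee_rot: [0.696, 0.718, 0.004, 0.001]
contact_force: [-14.9, 0.4, 2.0]
width: 0.173
tool shift cm [-0.07 -1.75 -0.19] jaw 91.82 roll 0.12 F [-13.5    0.46  -0.4 ] w 0.179 t 26.5 [ 0.5175 -0.0168  0.0072]
bubble mm 37.3 sum 846.0
tool z [ 0.0068  0.0041 -1.    ]
```

It has just started to slide at about 15 N (TCP +0.5 mm, bubble -0.5 mm). Continuing with a slightly longer slow push.

```bash
python3 -m crank '[{"x":0,"y":0.4,"z":-0.03,"roll":0,"fingers":1.5},{"x":0,"y":0.6,"z":-0.07,"roll":0,"fingers":1.5},{"x":0,"y":0.75,"z":-0.1,"roll":0,"fingers":1.5},{"x":0,"y":0.9,"z":-0.12,"roll":0,"fingers":1.5},{"x":0,"y":1.0,"z":-0.14,"roll":0,"fingers":1.5}]'; python3 -c "
from h import *
look('28');bub(load('s28'));tz()"
```

```text
t: 27.0
eef_pos: [0.5175, -0.0167, 0.0068]
ee_rot: [0.696, 0.718, -0.003, -0.006]
contact_force: [-20.4, 0.2, 9.5]
width: 0.176
tool shift cm [-0.06 -1.8  -0.2 ] jaw 91.82 roll 0.12 F [-19.55   0.09   6.94] w 0.177 t 27.05 [ 0.5179 -0.0168  0.0068]
bubble mm 36.7 sum 943.0
tool z [-0.0114  0.0035 -0.9999]
```

View pics/b28.png

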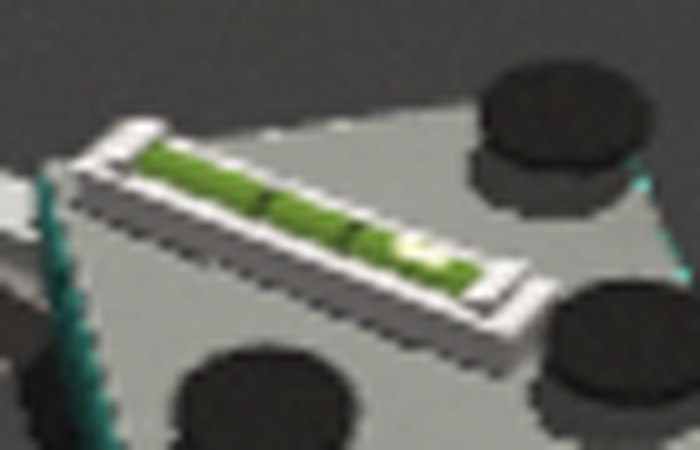

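```bash
python3 -m crank '[{"x":0,"y":0.5,"z":-0.07,"roll":0,"fingers":1.5},{"x":0,"y":0.8,"z":-0.14,"roll":0,"fingers":1.5},{"x":0,"y":0.95,"z":-0.17,"roll":0,"fingers":1.5},{"x":0,"y":1.1,"z":-0.2,"roll":0,"fingers":1.5},{"x":0,"y":1.2,"z":-0.22,"roll":0,"fingers":1.5}]'; python3 -c "
from h import *
look('29');bub(load('s29'));tz()"
```

```text
t: 27.55
eef_pos: [0.5222, -0.0168, 0.007]
ee_rot: [0.696, 0.718, -0.008, -0.01]
contact_force: [-13.5, -0.0, -1.2]
width: 0.176
tool shift cm [-0.05 -2.29 -0.14] jaw 91.82 roll 0.12 F [-11.91  -0.34  -0.81] w 0.175 t 27.6 [ 0.5228 -0.0167  0.007 ]
bubble mm 31.8 sum 883.0
tool z [-0.0251  0.0029 -0.9997]
```

Sliding now: the bubble has left its end (+32 mm) at about 13 N with Fz near 0. Same again.

```bash
python3 -m crank '[{"x":0,"y":0.4,"z":-0.07,"roll":0,"fingers":1.5},{"x":0,"y":0.7,"z":-0.14,"roll":0,"fingers":1.5},{"x":0,"y":0.9,"z":-0.18,"roll":0,"fingers":1.5},{"x":0,"y":1.1,"z":-0.21,"roll":0,"fingers":1.5},{"x":0,"y":1.3,"z":-0.24,"roll":0,"fingers":1.5}]'; python3 -c "
from h import *
look('30');bub(load('s30'));tz()"
```

```text
t: 28.1
eef_pos: [0.5286, -0.0168, 0.0072]
ee_rot: [0.696, 0.718, -0.013, -0.015]
contact_force: [-12.6, 0.0, -1.3]
width: 0.175
tool shift cm [-0.03 -2.95 -0.06] jaw 91.81 roll 0.11 F [-10.24  -0.31  -1.58] w 0.178 t 28.15 [ 0.5294 -0.0167  0.0073]
bubble mm 21.7 sum 675.0
tool z [-0.0377  0.0023 -0.9993]
```

View pics/b30.png

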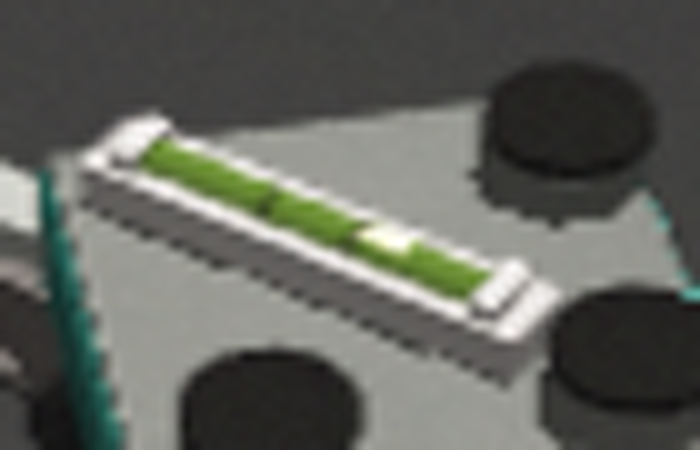

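```bash
python3 -c "
from h import *
crop(load('s30'),'c16',265,365,190,260,8)"
```

```text
(no output)
```

View pics/c16.png

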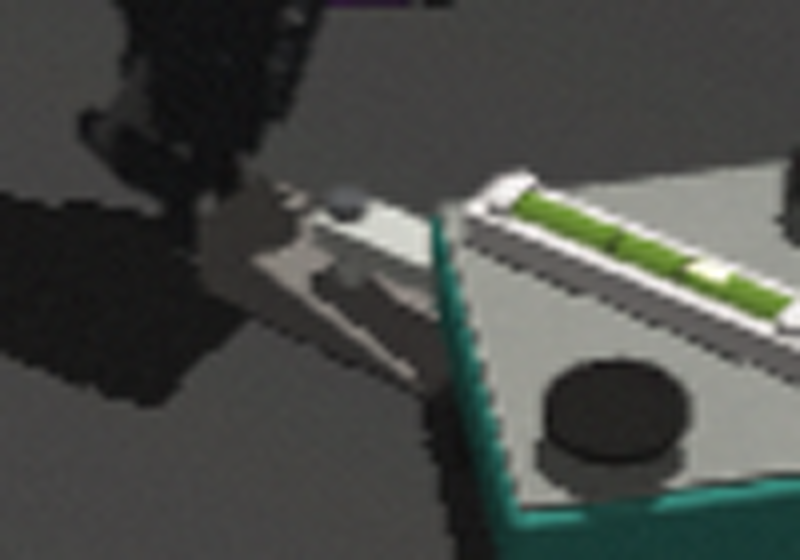

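The bubble is at about +22 mm after 12 mm of travel, which matches the stated 1.25 mm per mm, so the shim is flat. One more of the same, slightly smaller.

```bash
python3 -m crank '[{"x":0,"y":0.4,"z":-0.06,"roll":0,"fingers":1.5},{"x":0,"y":0.7,"z":-0.12,"roll":0,"fingers":1.5},{"x":0,"y":0.9,"z":-0.16,"roll":0,"fingers":1.5},{"x":0,"y":1.1,"z":-0.19,"roll":0,"fingers":1.5},{"x":0,"y":1.2,"z":-0.21,"roll":0,"fingers":1.5}]'; python3 -c "
from h import *
look('31');bub(load('s31'));tz()"
```

```text
t: 28.65
eef_pos: [0.5349, -0.0167, 0.0071]
ee_rot: [0.696, 0.718, -0.017, -0.019]
contact_force: [-11.3, -0.9, -3.2]
width: 0.175
tool shift cm [-0.02 -3.53 -0.01] jaw 91.8 roll 0.1 F [-11.33   0.07  -1.98] w 0.175 t 28.7 [ 0.5353 -0.0167  0.0071]
bubble mm 8.6 sum 522.0
tool z [-0.0498  0.0017 -0.9988]
```

View pics/b31.png

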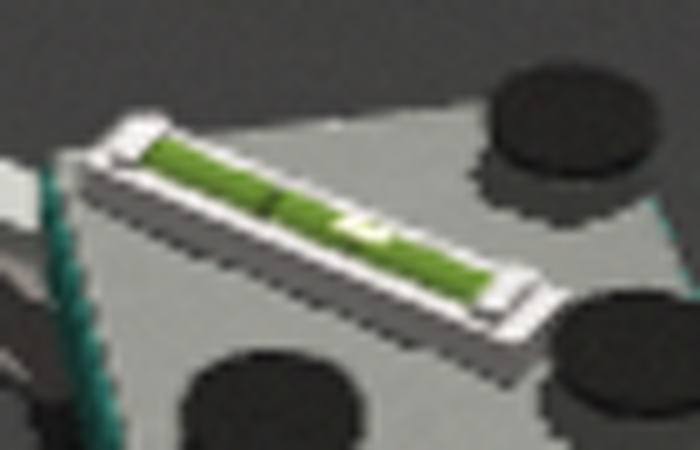

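The bubble centre is at crop x=361 against a mid of about 316, so about +14 mm, with roughly 11 mm to go. Next push is smaller with less upward bias.

```bash
python3 -m crank '[{"x":0,"y":0.4,"z":-0.05,"roll":0,"fingers":1.5},{"x":0,"y":0.7,"z":-0.1,"roll":0,"fingers":1.5},{"x":0,"y":0.9,"z":-0.13,"roll":0,"fingers":1.5},{"x":0,"y":1.0,"z":-0.15,"roll":0,"fingers":1.5},{"x":0,"y":1.1,"z":-0.16,"roll":0,"fingers":1.5}]'; python3 -c "
from h import *
look('32');tz()"
```

```text
t: 29.2
eef_pos: [0.5371, -0.0168, 0.0067]
ee_rot: [0.696, 0.718, -0.023, -0.025]
contact_force: [-20.3, -0.1, 9.4]
width: 0.172
tool shift cm [-0.   -3.76  0.02] jaw 91.78 roll 0.08 F [-17.83  -1.59   8.23] w 0.177 t 29.25 [ 0.5375 -0.0168  0.0067]
tool z [-0.0669  0.0011 -0.9978]
```

View pics/b32.png

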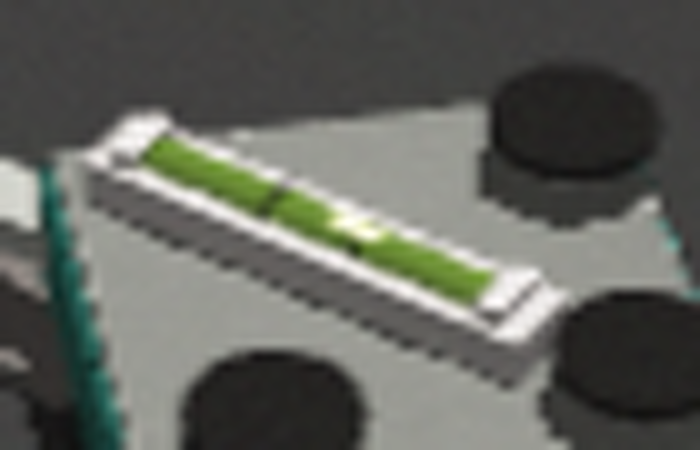

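Bubble at about +11.5 mm. I'll back off, check that it holds, and reset the lean on the bench.

```bash
python3 -m crank '[{"x":0,"y":-0.5,"z":0,"roll":0,"fingers":1.5},{"x":0,"y":-2,"z":0,"roll":0,"fingers":1.5},{"x":0,"y":-4,"z":0.3,"roll":0,"fingers":1.5},{"x":0,"y":-4.5,"z":0.6,"roll":0,"fingers":1.5},{"x":0,"y":-4.5,"z":0.9,"roll":0,"fingers":1.5}]'; python3 -c "
from h import *
look('33');tz();crop(load('s33'),'c17',265,365,190,260,8)"
```

```text
t: 29.75
eef_pos: [0.4925, -0.0182, 0.0009]
ee_rot: [0.696, 0.718, -0.022, -0.024]
contact_force: [-0.2, 0.2, 0.2]
width: 0.177
tool shift cm [ 0.    0.69 -0.88] jaw 91.78 roll 0.08 F [-3.13  0.66  7.64] w 0.177 t 29.8 [ 0.4926 -0.0182  0.0007]
tool z [-0.0666  0.001  -0.9978]
```

View pics/c17.png

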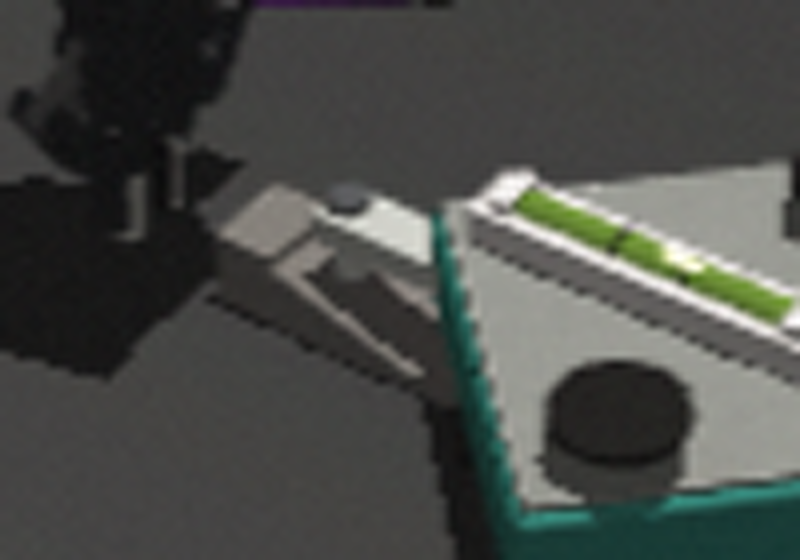

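View pics/b33.png

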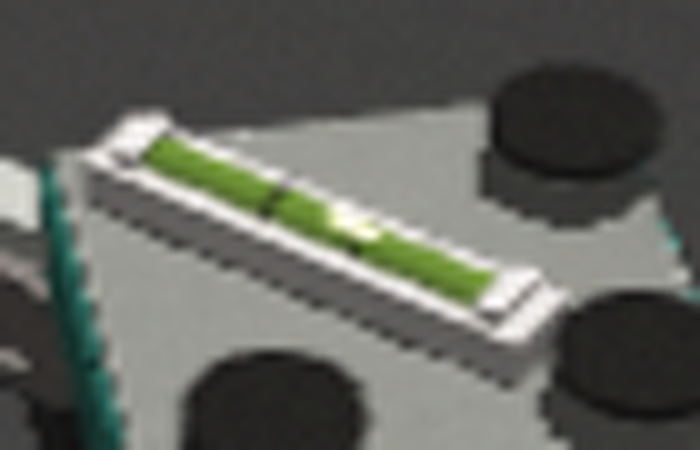

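The shim holds flat on its own with the bubble unchanged at about +11 mm. Now I'll reset the lean on the bench.

```bash
python3 -m crank '[{"x":0,"y":-0.2,"z":0.2,"roll":0,"fingers":1.5},{"x":0,"y":-0.5,"z":0.45,"roll":0,"fingers":1.5},{"x":0,"y":-0.8,"z":0.55,"roll":0,"fingers":1.5},{"x":0,"y":-1.2,"z":0.55,"roll":0,"fingers":1.5},{"x":0,"y":-1.5,"z":0.55,"roll":0,"fingers":1.5}]'; python3 -c "
from h import *
tz()";python3 -m crank '[{"x":0,"y":-0.2,"z":0.2,"roll":0,"fingers":1.5},{"x":0,"y":-0.5,"z":0.4,"roll":0,"fingers":1.5},{"x":0,"y":-0.8,"z":0.5,"roll":0,"fingers":1.5},{"x":0,"y":-1.2,"z":0.5,"roll":0,"fingers":1.5},{"x":0,"y":-1.5,"z":0.5,"roll":0,"fingers":1.5}]'; python3 -c "
from h import *
tz()";python3 -m crank '[{"x":0,"y":-0.2,"z":0.2,"roll":0,"fingers":1.5},{"x":0,"y":-0.5,"z":0.4,"roll":0,"fingers":1.5},{"x":0,"y":-0.8,"z":0.5,"roll":0,"fingers":1.5},{"x":0,"y":-1.2,"z":0.5,"roll":0,"fingers":1.5},{"x":0,"y":-1.5,"z":0.5,"roll":0,"fingers":1.5}]'; python3 -c "
from h import *
tz();go(.532,-.0165,.0075,91.7)"
```

```text
t: 30.3
eef_pos: [0.4908, -0.0183, 0.0004]
ee_rot: [0.696, 0.718, -0.014, -0.016]
contact_force: [15.6, -0.4, 18.8]
width: 0.183
tool z [-0.0418  0.0019 -0.9991]
t: 30.8
eef_pos: [0.4897, -0.0182, 0.0003]
ee_rot: [0.696, 0.718, -0.005, -0.007]
contact_force: [13.9, -0.8, 19.3]
width: 0.177
tool z [-0.0163  0.0028 -0.9999]
t: 31.3
eef_pos: [0.4893, -0.0182, 0.0002]
ee_rot: [0.696, 0.718, 0.005, 0.002]
contact_force: [17.5, 0.1, 21.9]
width: 0.176
tool z [ 0.0106  0.0038 -0.9999]
tool shift cm [ 0.04  4.28 -0.68] jaw 91.79 roll 0.09 F [17.47  0.12 21.85] w 0.176 t 31.3 [ 4.893e-01 -1.820e-02  2.000e-04]
```

```bash
python3 -m crank '[{"x":0,"y":0,"z":-0.5,"roll":0,"fingers":1.5},{"x":0,"y":1,"z":-0.75,"roll":0,"fingers":1.5},{"x":0,"y":2.5,"z":-0.7,"roll":0,"fingers":1.5},{"x":0,"y":4,"z":-0.68,"roll":0,"fingers":1.5},{"x":0,"y":4.4,"z":-0.68,"roll":0,"fingers":1.5}]'; python3 -m crank '[{"x":0,"y":0.3,"z":0,"roll":0,"fingers":1.5},{"x":0,"y":0.6,"z":-0.04,"roll":0,"fingers":1.5},{"x":0,"y":0.8,"z":-0.09,"roll":0,"fingers":1.5},{"x":0,"y":1.0,"z":-0.14,"roll":0,"fingers":1.5},{"x":0,"y":1.1,"z":-0.17,"roll":0,"fingers":1.5}]';  python3 -c "
from h import *
look('34');tz()"
```

```text
t: 31.8
eef_pos: [0.5352, -0.0166, 0.0072]
ee_rot: [0.696, 0.718, 0.005, 0.003]
contact_force: [0.7, -0.4, -0.4]
width: 0.175
t: 32.3
eef_pos: [0.5392, -0.0165, 0.0069]
ee_rot: [0.696, 0.718, 0.001, -0.002]
contact_force: [-11.7, -0.1, -1.8]
width: 0.174
tool shift cm [-0.03 -3.92 -0.21] jaw 91.81 roll 0.11 F [-10.43   0.7   -1.4 ] w 0.177 t 32.35 [ 0.5392 -0.0165  0.0069]
tool z [-0.0018  0.0036 -1.    ]
```

View pics/b34.png

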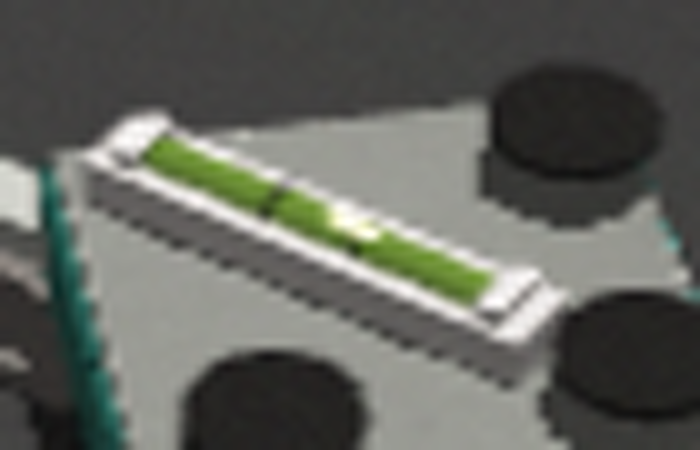

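```bash
python3 -m crank '[{"x":0,"y":0.4,"z":-0.06,"roll":0,"fingers":1.5},{"x":0,"y":0.6,"z":-0.11,"roll":0,"fingers":1.5},{"x":0,"y":0.8,"z":-0.14,"roll":0,"fingers":1.5},{"x":0,"y":0.95,"z":-0.17,"roll":0,"fingers":1.5},{"x":0,"y":1.1,"z":-0.19,"roll":0,"fingers":1.5}]'; python3 -c "
from h import *
look('35');tz()"
```

```text
t: 32.85
eef_pos: [0.5405, -0.0165, 0.0065]
ee_rot: [0.696, 0.718, -0.006, -0.008]
contact_force: [-14.1, -0.1, 3.3]
width: 0.176
tool shift cm [-0.02 -4.15 -0.17] jaw 91.8 roll 0.1 F [-12.88  -0.58  -0.4 ] w 0.174 t 32.9 [ 0.5414 -0.0165  0.0065]
tool z [-0.0186  0.0029 -0.9998]
```

View pics/b35.png

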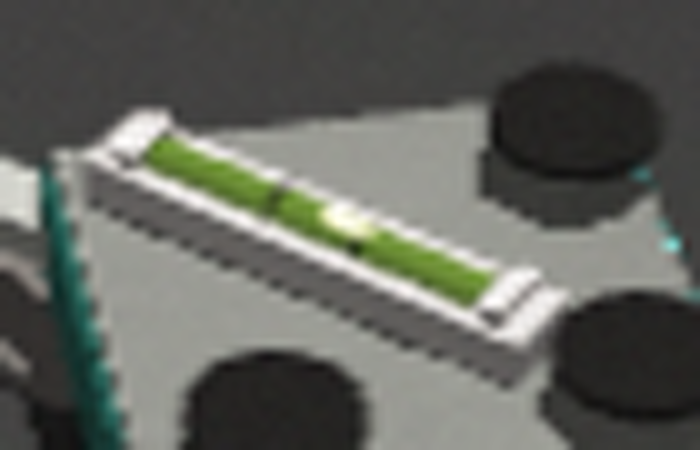

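```bash
python3 -m crank '[{"x":0,"y":0.4,"z":-0.07,"roll":0,"fingers":1.5},{"x":0,"y":0.6,"z":-0.12,"roll":0,"fingers":1.5},{"x":0,"y":0.8,"z":-0.16,"roll":0,"fingers":1.5},{"x":0,"y":0.95,"z":-0.19,"roll":0,"fingers":1.5},{"x":0,"y":1.0,"z":-0.2,"roll":0,"fingers":1.5}]'; python3 -c "
from h import *
look('36');tz()"
```

```text
t: 33.4
eef_pos: [0.5436, -0.0165, 0.0062]
ee_rot: [0.696, 0.718, -0.011, -0.013]
contact_force: [-13.1, 0.3, 0.5]
width: 0.174
tool shift cm [-0.01 -4.39 -0.13] jaw 91.79 roll 0.09 F [-12.96   0.51   0.37] w 0.175 t 33.45 [ 0.5438 -0.0165  0.0062]
tool z [-0.0331  0.0023 -0.9994]
```

View pics/b36.png

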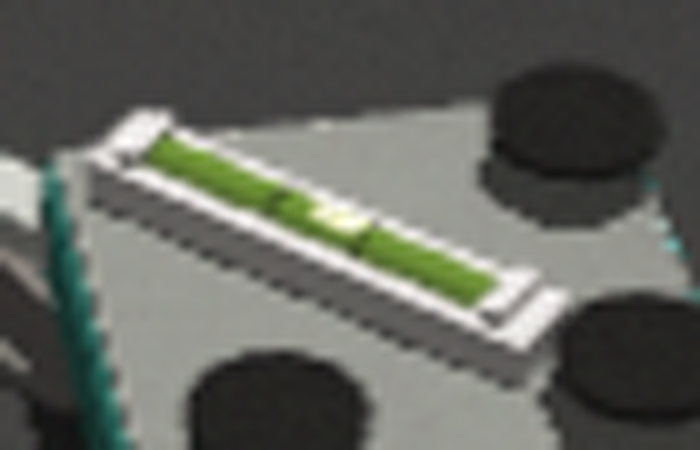

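```bash
python3 -m crank '[{"x":0,"y":0.4,"z":-0.07,"roll":0,"fingers":1.5},{"x":0,"y":0.6,"z":-0.13,"roll":0,"fingers":1.5},{"x":0,"y":0.8,"z":-0.17,"roll":0,"fingers":1.5},{"x":0,"y":0.95,"z":-0.2,"roll":0,"fingers":1.5},{"x":0,"y":1.0,"z":-0.21,"roll":0,"fingers":1.5}]'; python3 -c "
from h import *
look('37');tz();snap('top','t37');crop(load('t37'),'ct37',320,356,95,180,7)"
```

```text
t: 33.95
eef_pos: [0.5459, -0.0166, 0.006]
ee_rot: [0.696, 0.718, -0.016, -0.018]
contact_force: [-14.3, -0.5, 2.0]
width: 0.178
tool shift cm [ 0.01 -4.61 -0.08] jaw 91.79 roll 0.09 F [-13.32  -0.35   1.56] w 0.179 t 34.0 [ 0.546  -0.0166  0.006 ]
tool z [-0.0482  0.0016 -0.9988]
```

View pics/b37.png

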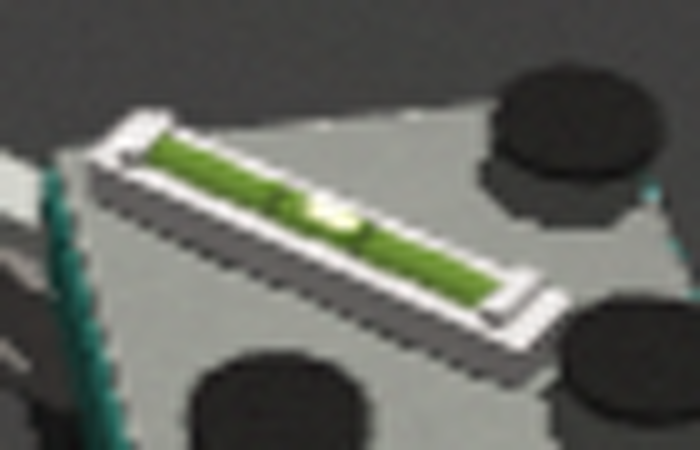

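View pics/ct37.png

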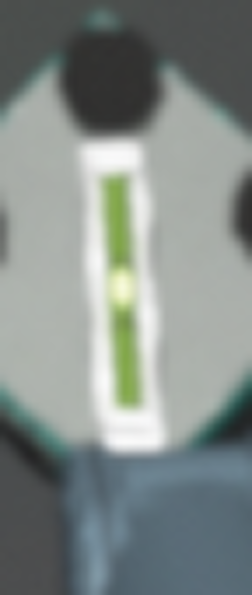

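Bubble at about +2 to +4 mm now (scene centre 333 against line mid 321; top row 287 against 290). One last small nudge.

```bash
python3 -m crank '[{"x":0,"y":0.4,"z":-0.08,"roll":0,"fingers":1.5},{"x":0,"y":0.6,"z":-0.14,"roll":0,"fingers":1.5},{"x":0,"y":0.75,"z":-0.18,"roll":0,"fingers":1.5},{"x":0,"y":0.85,"z":-0.2,"roll":0,"fingers":1.5},{"x":0,"y":0.9,"z":-0.21,"roll":0,"fingers":1.5}]'; python3 -c "
from h import *
look('38');tz();snap('top','t38');crop(load('t38'),'ct38',320,356,95,180,7)"
```

```text
t: 34.55
eef_pos: [0.5463, -0.0167, 0.0057]
ee_rot: [0.696, 0.718, -0.022, -0.024]
contact_force: [-18.3, 0.0, 7.1]
width: 0.176
tool shift cm [ 0.01 -4.65 -0.02] jaw 91.78 roll 0.08 F [-16.42  -0.24   5.59] w 0.174 t 34.6 [ 0.5463 -0.0167  0.0057]
tool z [-0.065   0.0011 -0.9979]
```

View pics/b38.png

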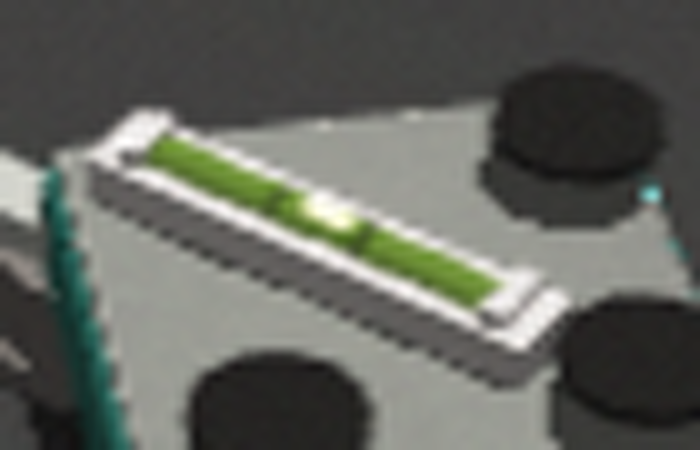

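View pics/ct38.png

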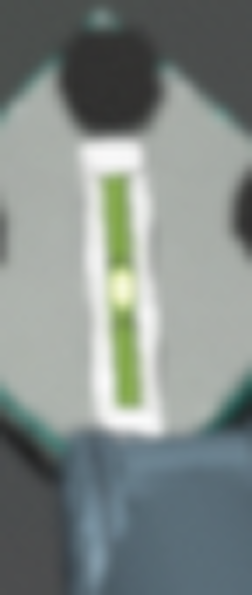

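Now I'll retreat up and look at the level closely with the wrist camera.

```bash
python3 -m crank '[{"x":0,"y":-0.8,"z":0,"roll":0,"fingers":1.5},{"x":0,"y":-2.5,"z":-1,"roll":0,"fingers":1.5},{"x":0,"y":-3,"z":-6,"roll":0,"fingers":1.5},{"x":0,"y":-3,"z":-11,"roll":0,"fingers":1.5},{"x":0,"y":-3,"z":-16,"roll":0,"fingers":1.5}]'; python3 -m crank '[{"x":0,"y":0,"z":-5,"roll":0,"fingers":1.5},{"x":0,"y":4,"z":-9,"roll":0,"fingers":1.5},{"x":0,"y":8.5,"z":-9,"roll":0,"fingers":1.5},{"x":0,"y":13,"z":-9,"roll":0,"fingers":1.5},{"x":0,"y":17.5,"z":-9,"roll":0,"fingers":1.5}]'; python3 -c "
from h import *
go(.76,-.012,.25,91.7)"
```

```text
t: 35.15
eef_pos: [0.5266, -0.0178, 0.169]
ee_rot: [0.696, 0.718, -0.022, -0.023]
contact_force: [1.2, 0.7, -0.1]
width: 0.174
t: 35.65
eef_pos: [0.7092, -0.0125, 0.2485]
ee_rot: [0.696, 0.718, -0.021, -0.022]
contact_force: [0.9, -0.8, -0.2]
width: 0.175
tool shift cm [-0.11  5.06 -0.46] jaw 91.78 roll 0.08 F [ 0.87 -0.81 -0.24] w 0.175 t 35.65 [ 0.7092 -0.0125  0.2485]
```

```bash
python3 -m crank '[{"x":0,"y":2.5,"z":-0.5,"roll":0,"fingers":1.5},{"x":0,"y":4.5,"z":-0.5,"roll":0,"fingers":1.5},{"x":0,"y":5,"z":-0.5,"roll":0,"fingers":1.5},{"x":0,"y":5,"z":-0.5,"roll":0,"fingers":1.5}]'; python3 -c "
from h import *
snap('wrist','w10');look('39')"
```

```text
t: 36.05
eef_pos: [0.7593, -0.0109, 0.2497]
ee_rot: [0.696, 0.718, -0.021, -0.023]
contact_force: [-0.0, -0.0, -0.3]
width: 0.175
tool shift cm [  0.03 -24.32  25.71] jaw 91.77 roll 0.07 F [-0.11  0.33 -0.38] w 0.176 t 36.15 [ 0.7586 -0.0111  0.2505]
```

View pics/w10.png

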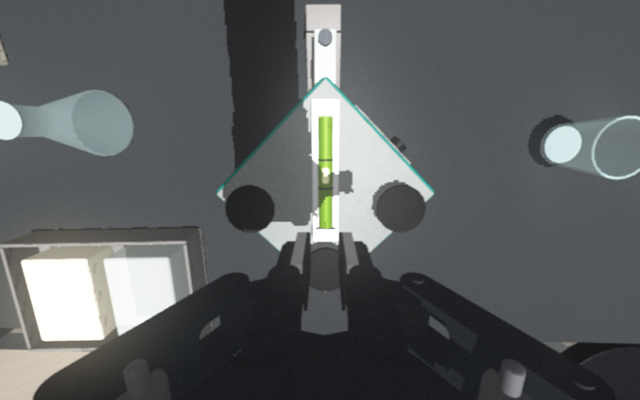

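```bash
python3 -c "
from h import *
w=load('w10');crop(w,'c18',285,365,105,240,4.4)
crop(w,'c19',305,345,150,200,12)
for v in range(150,198): print(v,w['color'][v,324:329].astype(int).mean(0).round().tolist(),end=' ')
print()
print([pt(w,326,v,.094).round(4).tolist() for v in (160,174,188)])
"
```

```text
150 [193.0, 232.0, 109.0] 151 [194.0, 232.0, 108.0] 152 [194.0, 232.0, 111.0] 153 [193.0, 232.0, 108.0] 154 [193.0, 232.0, 109.0] 155 [192.0, 232.0, 108.0] 156 [190.0, 231.0, 107.0] 157 [193.0, 233.0, 110.0] 158 [179.0, 222.0, 103.0] 159 [129.0, 156.0, 93.0] 160 [118.0, 135.0, 97.0] 161 [165.0, 202.0, 105.0] 162 [187.0, 228.0, 106.0] 163 [188.0, 230.0, 105.0] 164 [189.0, 230.0, 104.0] 165 [189.0, 230.0, 104.0] 166 [192.0, 231.0, 107.0] 167 [221.0, 241.0, 152.0] 168 [251.0, 253.0, 228.0] 169 [255.0, 255.0, 250.0] 170 [255.0, 255.0, 253.0] 171 [255.0, 255.0, 251.0] 172 [254.0, 254.0, 247.0] 173 [255.0, 255.0, 247.0] 174 [244.0, 246.0, 225.0] 175 [230.0, 232.0, 211.0] 176 [208.0, 211.0, 173.0] 177 [178.0, 181.0, 146.0] 178 [178.0, 183.0, 147.0] 179 [179.0, 183.0, 148.0] 180 [179.0, 183.0, 148.0] 181 [177.0, 182.0, 147.0] 182 [168.0, 173.0, 138.0] 183 [141.0, 151.0, 114.0] 184 [101.0, 117.0, 78.0] 185 [89.0, 108.0, 66.0] 186 [89.0, 109.0, 66.0] 187 [86.0, 101.0, 67.0] 188 [71.0, 79.0, 65.0] 189 [70.0, 77.0, 65.0] 190 [86.0, 103.0, 66.0] 191 [88.0, 108.0, 64.0] 192 [88.0, 107.0, 66.0] 193 [88.0, 106.0, 64.0] 194 [88.0, 106.0, 65.0] 195 [88.0, 109.0, 64.0] 196 [112.0, 143.0, 71.0] 197 [150.0, 191.0, 86.0] 
[[0.7273, -0.0098, 0.094], [0.742, -0.0093, 0.094], [0.7571, -0.0088, 0.094]]
```

View pics/c18.png

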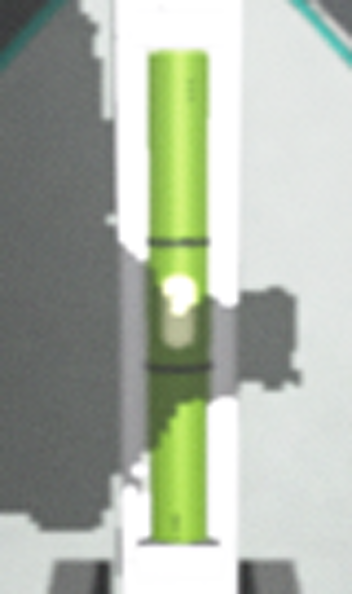

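View pics/c19.png

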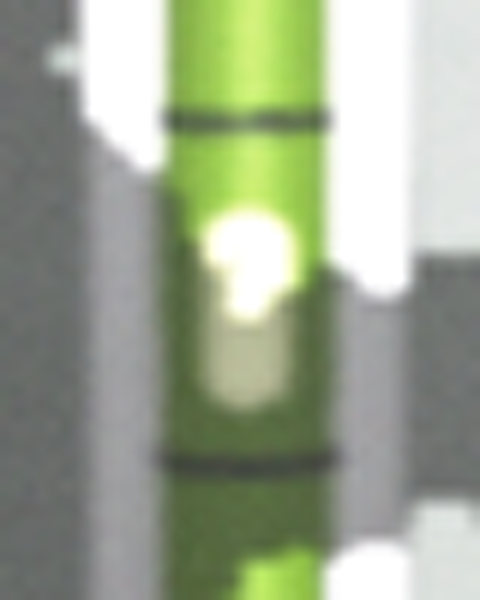

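The wrist close-up shows the lines at rows 159.6 and 188.4 (mid 174.0) and the bubble at 167.2-183.5 (mid 175.3). That puts the bubble about +1.3 mm off centre, wholly between the lines. I'll do a final check on stillness and the shim's pose.

```bash
python3 -m crank '[{"x":0,"y":0,"z":0,"roll":0,"fingers":1.5},{"x":0,"y":0,"z":0,"roll":0,"fingers":1.5},{"x":0,"y":0,"z":0,"roll":0,"fingers":1.5}]' >/dev/null; python3 -c "
from h import *
w=snap('wrist','w11');print([int(w['color'][v,324:329,2].mean()) for v in range(156,192)])
s=snap('scene','s40');crop(s,'c20',265,365,190,260,8);cv2.imwrite('pics/s40.png',s['color'][:,:,::-1])
print('toe past lug axis est', 'heel back',pt(w,324,8,.034))"
```

```text
[109, 109, 107, 104, 96, 98, 106, 106, 107, 104, 104, 109, 171, 242, 252, 254, 253, 247, 240, 221, 204, 168, 149, 148, 149, 148, 144, 127, 94, 68, 63, 65, 65, 64, 64, 65]
toe past lug axis est heel back [ 0.56242148 -0.01695134  0.034     ]
```

View pics/c20.png

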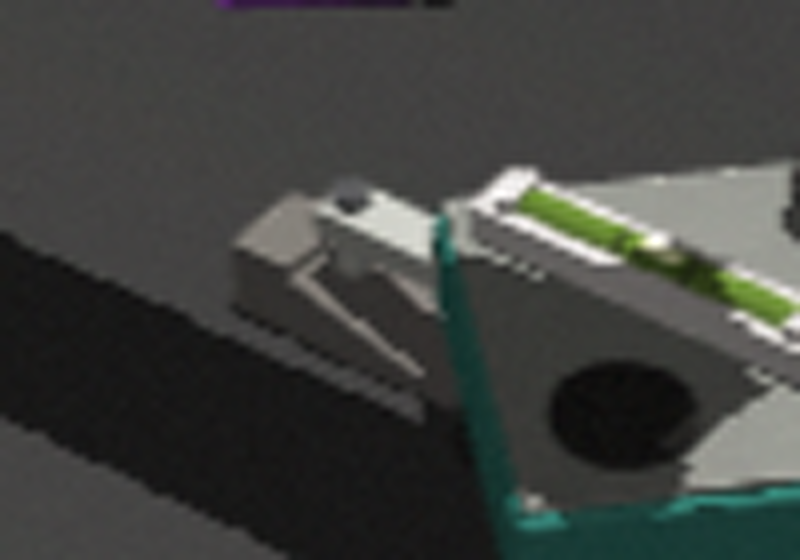

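View pics/s40.png

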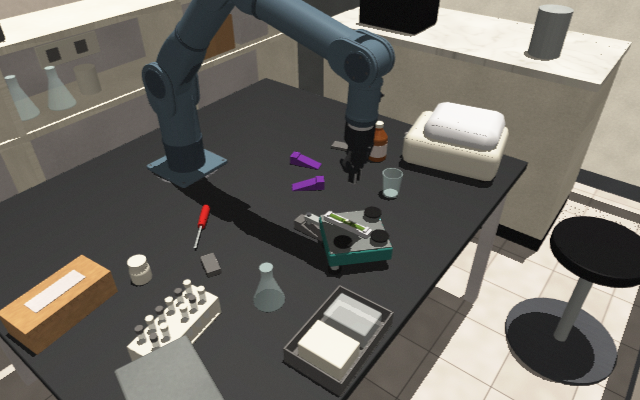

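The shim lies flat under the foot, the bubble is still, the arm is clear at z=0.25, and the other objects are where they started. Handing in.

```bash
python3 -c "
from plant import manip
print(manip.finish_job(), manip.read_state()['t'])"
```

```text
the job is handed in; nothing more can be done
the job is handed in; nothing more can be done
```

I laid the grey shim flat with its toe at the foot under the lug and pushed it in from behind the heel until the bubble was centred. Then I backed off and handed in at about 36.5 s of the 61 s allowed; no verdict was reported.

**Last checks**
- **Bubble:** the wrist close-up put it about +1.3 mm from the middle, wholly between the lines. It did not move over a further 0.3 s.
- **Shim:** it looked flat and held the corner up on its own. I estimate its toe is about 75 mm past the foot's axis.
- **Everything else:** the arm was clear at 0.25 m height, and the other objects looked unmoved in the scene picture. I did not measure their positions.

**What went less smoothly**
- **False start:** the early pushes, including a few with the heel gripped, did not slide the shim. The tool leaned forward and briefly tipped the shim by about 1 mm of bubble, and the bubble went back once unloaded.
- **How I fixed it:** I straightened the tool by pressing and dragging the shut fingertips on bare bench, twice, with up to about 28 N straight down.
- **Force limit not confirmed:** while sliding, the push at the wrist was usually 12–15 N, with peaks near 20 N. The force between the shim and the shaker can't be read directly; I estimate it stayed under 22 N.
- **Bubble readings disagreed:** during the final pushes the scene camera read about +4 mm and the top camera about +1.4 mm. I relied on the wrist close-up.

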